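# Lock the chair-leg indexing jig with its pin

## Task

Lock the little indexing jig: lift the steel locking pin out of its rack, stand it in the hole on top of the oak block so that it rests on the spindle inside, and let it go. Crank the spindle slowly away from the robot until the pin drops into the spindle's hidden cross-hole and the crank goes hard; stop there by feel and do not force the crank against the pin. Then press the pin down until its head sits on the block, and leave the other things on the desk where they are.

Things in the scene. Friction and masses are not known exactly. Their poses are not given: they have to be found in the camera images.
- jig: Indexing jig, fixed: an oak block 52 (x) x 56 (y) mm, top face 91 mm above the desk, on a base plate 110 x 70 x 12 mm. Origin: centre of the underside, z up; x points roughly away from the robot, y along the level 36 mm steel spindle inside, 41 mm above the desk. The crank is on the -y side; a brass collet with a small walnut chair leg sticks out to 90 mm on the +y side.
- bore (a point): Centre of the mouth of the upright round hole (11.3 mm) in the block's top face, 91 mm above the desk; axes as the jig's. The hole is 30 mm long and leads down onto the middle of the spindle, whose top lies 32 mm below the mouth.
- spindle_mid (a point): Middle of the spindle, on its axis, straight under the bore and 41 mm above the desk; axes as the jig's. A cross-hole 11.4 mm wide runs right through here, hidden in the block, out of line at the start; it comes into line at a crank angle somewhere between 0.15 rad before upright and 0.55 rad past upright; where exactly cannot be seen. Locked by the pin it still has about 0.15 rad of play.
- crank: Steel crank, fast on the spindle. Origin: middle of the spindle; z along the crank arm, y along the spindle. The arm (18 x 8 mm) is 32 to 40 mm to the -y side of the block's middle. It swings about the jig's y axis from 1.15 rad towards the robot (jig -x) to 1.15 rad away (+x), starts leaning 0.65 to 0.95 rad towards the robot, and stays where it is left.
- crank_grip (a point): Where to take the crank handle: a walnut bar 14 mm thick, 70 mm long, parallel to the spindle and 60 mm from its axis; this point is 80 mm to the -y side of the block's middle, near the bar's middle. The bar does not spin, so let it turn between the fingers. Cranking takes 2 to 4 N here; once the pin blocks it, about 10 N more (45 N between pin and spindle) spoils the pin.
- pin: Loose steel locking pin, 70 g: shank 10 mm thick and 72 mm long with a tapered foot, then a round head. Origin: centre of the foot's end, z towards the head. The foot is 32 mm below the bore's mouth resting on the spindle, 46 mm once dropped (by its own weight, in about 0.2 s) into the cross-hole, 72 mm when home. The last part is a tight sleeve that takes 5 to 15 N.
- pin_head (a point): Centre of the pin's round head (18 mm thick, 20 mm high), 82 mm above the foot's end; axes as the pin's.
- rack: Fixed beech block 60 x 60 mm, 45 mm high, with one loose hole 13 mm wide and 40 mm deep in which the pin stands upright at the start (its head's underside is 32 mm above the block). Origin: centre of the underside.
- wardrobe: Loose pale miniature wardrobe carcass, 55 x 90 mm, 150 mm high, open at its -x face. Bystander. Origin: centre of the underside.
- chair: Loose walnut miniature chair frame, 40 x 40 mm, 86 mm high. Bystander. Origin: centre of the underside.
- square: Loose brass try square lying flat: stock 16 x 60 x 10 mm along its y, blade 75 x 16 x 4 mm towards its +x. Bystander. Origin: under the stock's centre.
- tin: Loose open round tin of steel pins, 68 mm wide, 24 mm high. Bystander. Origin: centre of the underside.
Mind the look-alikes: they are no part of the job. Of the things like the pin, leave any that is blue or purple; of the rest the smaller one is meant.

How it is judged (in metres and radians):
On the way, in this order (a step that is already met when the one before it is completed fails the run):
1. the pin stands in the block's hole, resting on the spindle, let go (z of pin in the frame of bore between -0.0365 and -0.026 m and horizontal distance between pin and bore below 0.004 m and angle between pin's own z axis and vertical below 0.12 rad and contact force between the fingers and pin below 0.05 N), for 0.2 s.
2. with nothing holding it, the pin has dropped at least 7 mm into the spindle's cross-hole (z of pin in the frame of bore between -0.067 and -0.039 m and horizontal distance between pin and bore below 0.004 m and angle between pin's own z axis and vertical below 0.12 rad and contact force between the fingers and pin below 0.05 N), for 0.2 s.
At the end, for the whole second after the job is handed in: The pin is through the spindle's cross-hole with its head on the block (underside of the head within 2.5 mm of the top face), centred in the hole within 4 mm and upright within 0.12 rad, at rest and let go (z of pin in the frame of bore below -0.0695 m and horizontal distance between pin and bore below 0.004 m and angle between pin's own z axis and vertical below 0.12 rad and linear speed of pin below 0.02 m/s and contact force between the fingers and pin below 0.05 N); the robot touches nothing.
It fails at once if the pin and the spindle or crank are forced against each other with more than 45 N (contact force between pin and crank above 45 N).
It fails at once if the wardrobe carcass, chair frame, brass square or tin is shifted by more than 20 mm (distance of any of wardrobe, chair, square, tin from where it was at the start of the episode above 0.02 m).
It also fails if it takes over 72 s, if anything falls off the work surface, if the arm or the gripper's body presses on something with over 40 N, if the wrist force passes 120 N, or if a joint passes its speed limit or range.

## Robot

A 6-joint arm with a two-finger parallel gripper is mounted at the origin on the work surface. World frame = base frame: x ahead of the robot, y to its left, z up, the work surface at z = 0. Lengths are in m, angles in degrees, forces in N, time in s.
With the tool pointing down it reaches from about 0.375 to 0.9 m from the base axis. Payload 3.1 kg.
Tool frame: the origin (TCP) lies between the finger pads; the fingertips stand 22 mm ahead of it and the grasp point (between the pads) lies 3 mm ahead of it; y points along the fingers, x is the direction in which the jaws open and shut, and the axes are right-handed (so a half turn about y gives the same grasp; the last joint's range is limited). The gripper opens to 87 mm and grips with 3 to 60 N. Pads are 19 mm wide; open, the fingers measure 117 mm over their backs; the gripper's body (75 mm by 190 mm) begins 51 mm behind the grasp point.
Start: joints at [62.997, 30.224, 82.088, -0, 67.689, -10.227], TCP at [0.18, 0.598, 0.221] pointing down, gripper open.
Joint ranges: [-176.69, 176.69], [-43.24, 126.21], [12.49, 139.97], [-82, 262], [0, 151.66], [-163.58, 163.58]. Speed limits (degrees/s): [159.86, 159.86, 180, 180, 180, 180].

## Interface

Orientations are given as a 3x3 rotation matrix whose columns are the frame's x, y, z axes.
In Python, from rig import bot, imaging, workorder gives the robot as it stands. The module is installed in compiled form; this text tells all that it offers.
- The arm moves only by the tool drive_tool, never from a script. Its argument "commands" is a list of rows, each an object of numbers: "dx", "dy", "dz": the shift along the tool's x, y, z normalised to -1 to 1, where 1 is 4 cm; "wx", "wy", "wz": the turn, a rotation vector about the tool's x, y, z normalised to -1 to 1, where 1 is pi/2 rad; "grip": the finger opening in mm, from 0 to 87. In form: [{"dx": .., "dy": .., "dz": .., "wx": .., "wy": .., "wz": .., "grip": ..}, ...]. A call has 1 to 8 rows; each row shifts and turns the commanded pose from where the row before left it, along the tool's axes as they then stand; what a row does not reach is not made up. A row lasts 1/8 s, in which the tool goes at most 62.5 mm and 10.7 degrees, less where a joint would pass 70% of its speed; a pose out of reach is approached as far as the arm can. A call with a number of a shift or a turn outside -1 to 1 is refused whole. A call with a gripper value outside its range is refused whole. The fingers move at their own pace and stop on an object; the grip force is fixed at half the most. Time passes only in rows, so rows that do not move let the fingers close. It gives the time, the measured TCP pose, the force and the opening at its end, in the units of the state.
- bot.read_state(): the state, without advancing time (a new reading comes with each control period).
- imaging.capture(name): name is "side" or "top"; returns (picture, depth): 420x560x3 uint8, red, green, blue; 420x560 float32, m along the optical axis (not along the pixel's ray), 0 where there is no reading.
- imaging.get_calibration(name): a dict with "mtx" (3x3 intrinsics, pixels), "world_to_cam" (4x4, takes a point from world to camera coordinates). Camera axes: x right, y down, z forward; pixel columns grow to the right and rows downward; lengths in m; the calibration is good to about 2 mm. A picture is of the moment at which its call begins. get_calibration takes no time and is no camera call.
- workorder.hand_in(): hands the job in, once; it reports no verdict.
The state is a dict: "time_s": time; "joint_positions": joint angles; "qvel": joint speeds; "tau": joint torques, N m; "position": TCP position; "tcp_rot": TCP orientation; "force": force on the tool from outside, world axes, zero at the start; "moment": the same for the moment, N m; "opening": opening from 0.0 (shut) to 1.0 (fully open).
Only numpy, scipy, OpenCV 4.12 (cv2) and the standard library are available. Lean on these libraries where they do the work, as an engineer would, in place of code of your own. Each camera call takes 0.05 s, during which the arm holds its last target. There are 200 camera calls.

## Working session

There is one attempt and no reset: what is moved stays moved. The work goes in short steps, Python scripts to look and compute and a tool call to move; the robot and the scene stay as the last step left them, time stands still between calls to the robot, and variables do not carry over. Pictures are saved under pics/ and viewed, on a budget of 10 in all, crops included, one or two more only if the job needs it, and the job is handed in when it is done.

Besides the shell and the picture viewer there is one more tool, called after ">>>" as name(argument=value, ...), one argument or row to a line, values as JSON. drive_tool: Moves the arm, as the interface text tells. Its arguments: {"type":"object","properties":{"commands":{"type":"array"}},"required":["commands"]}

```bash
mkdir -p pics && cat > h.py <<'E'
import numpy as np, cv2
from rig import bot, imaging, workorder
def cap(n,save=None):
    p,d=imaging.capture(n)
    if save: cv2.imwrite('pics/'+save,p[:,:,::-1])
    c=imaging.get_calibration(n); return p,d,np.array(c['mtx']),np.array(c['world_to_cam'])
def ray(K,T,u,v,z):
    R=T[:3,:3];o=-R.T@T[:3,3];r=R.T@np.linalg.inv(K)@[u,v,1];return o+r*(z-o[2])/r[2]
def cloud(d,K,T):
    v,u=np.mgrid[:d.shape[0],:d.shape[1]]
    P=np.stack([(u-K[0,2])*d/K[0,0],(v-K[1,2])*d/K[1,1],d],-1)
    W=(P-T[:3,3])@T[:3,:3]; W[d==0]=np.nan; return W
def proj(K,T,p):
    q=K@(T[:3,:3]@np.array(p)+T[:3,3]);return q[:2]/q[2]
E
python3 - <<'E'
from h import *
np.set_printoptions(precision=4,suppress=True)
for n in ('top','side'):
    p,d,K,T=cap(n,n+'0.png'); np.savez(n+'0.npz',p=p,d=d,K=K,T=T); print(n,K,-T[:3,:3].T@T[:3,3],T[2,:3],(d==0).mean())
print(bot.read_state())
E
```

```text
top [[444.5578   0.     285.6208]
 [  0.     444.5578 203.5609]
 [  0.       0.       1.    ]] [0.3813 0.024  1.2241] [ 0.2003 -0.0002 -0.9797] 0.00413265306122449
side [[455.9797   0.     285.4207]
 [  0.     455.9797 211.3192]
 [  0.       0.       1.    ]] [0.3875 0.6817 0.874 ] [ 0.2041 -0.614  -0.7625] 0.0041156462585034016
{'time_s': 0.1, 'joint_positions': array([ 62.9976,  30.2736,  82.147 ,   0.0012,  67.6895, -10.2267]), 'qvel': array([ 0.054 , -0.1467, -0.1477,  0.0152, -0.0287,  0.08  ]), 'tau': array([ -0.0005, -44.0985, -17.715 ,   0.0634,   0.0535,  -0.    ]), 'position': array([0.1801, 0.5978, 0.2201]), 'tcp_rot': array([[ 0.2886, -0.0009, -0.9574],
       [ 0.9574, -0.0017,  0.2886],
       [-0.0019, -1.    ,  0.0004]]), 'force': array([-0.1678, -0.7296,  0.0821]), 'moment': array([-0.0043,  0.0388, -0.0163]), 'opening': 0.9986592461249286}
```

View pics/top0.png

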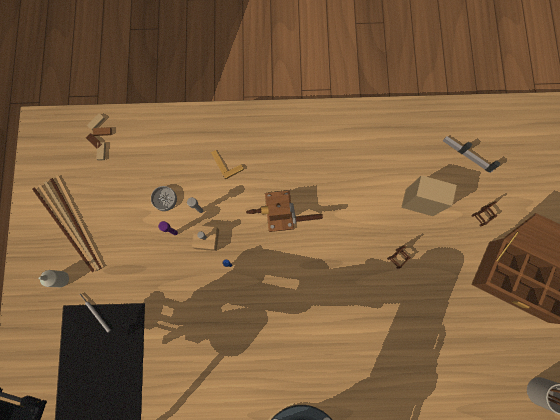

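View pics/side0.png

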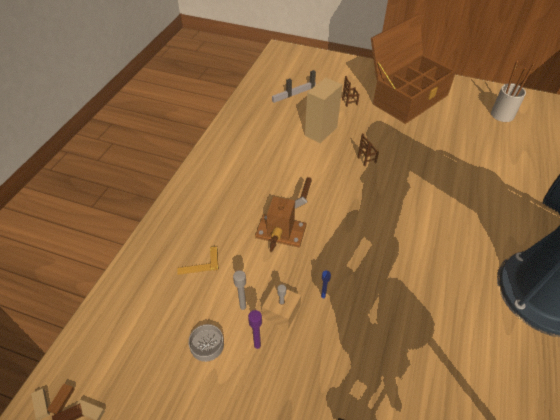

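Top view: small grey pin in the rack at (201,236), a bigger grey one at (195,205), purple and blue look-alikes at (165,228) and (227,263), and the jig at (279,208) with its crank to the right. The side view shows the rack pin at (282,290), the jig at (282,218) and the crank handle at (306,188).

```bash
python3 - <<'E'
from h import *
np.set_printoptions(precision=4,suppress=True)
t=np.load('top0.npz');s=np.load('side0.npz')
a=cv2.resize(t['p'][170:270,150:340],None,fx=4,fy=4,interpolation=cv2.INTER_CUBIC)[:, :760]
b=cv2.resize(s['p'][165:325,215:345],None,fx=4.5,fy=4.5,interpolation=cv2.INTER_CUBIC)
cv2.imwrite('pics/ta.png',a[:,:,::-1]); cv2.imwrite('pics/sb.png',b[:590,:,::-1])
for n,w in (('top',t),('side',s)):
    W=cloud(w['d'],w['K'],w['T'])
    # jig top, rack top
    for nm,z,cx in (('block',.091,(.2,.8,-.1,.1)),('rack',.045,(.2,.8,.1,.35)),('plate',.012,(.3,.8,-.1,.12))):
        m=(abs(W[...,2]-z)<.005)&(W[...,0]>cx[0])&(W[...,0]<cx[1])&(W[...,1]>cx[2])&(W[...,1]<cx[3])
        k,l,st,ce=cv2.connectedComponentsWithStats(m.astype(np.uint8))
        for i in range(1,k):
            if st[i,4]>60:
                P=W[l==i]; r=cv2.minAreaRect(P[:,:2].astype(np.float32)*1000); print(n,nm,st[i],P.mean(0),r)
    m=(W[...,2]>.03)&(W[...,0]>.3)&(W[...,0]<.8)&(W[...,1]>-.12)&(W[...,1]<.35)
    k,l,st,ce=cv2.connectedComponentsWithStats(m.astype(np.uint8))
    for i in range(1,k):
        if st[i,4]>15: P=W[l==i]; print(n,'obj',st[i],P.min(0),P.max(0),np.median(P,0))
E
```

```text
top block [267 194  23  23 398] [0.6108 0.0431 0.0898] ((610.9273681640625, 43.082679748535156), (53.098140716552734, 55.607852935791016), 4.7956414222717285)
top block [292 214  31  10 145] [ 0.5755 -0.0287  0.0898] ((579.5180053710938, -30.099945068359375), (24.172468185424805, 76.97079467773438), 9.675799369812012)
top rack [192 225  25  25 433] [0.5376 0.2438 0.0442] ((538.2150268554688, 244.44259643554688), (61.15403366088867, 60.019378662109375), 83.27803039550781)
top plate [265 190  26  16 118] [0.6551 0.0474 0.0107] ((648.3341674804688, 46.386688232421875), (36.799102783203125, 69.6470947265625), 6.624598026275635)
top plate [267 212  27  20 286] [0.5734 0.0407 0.0112] ((579.880615234375, 40.87199783325195), (48.037010192871094, 69.95553588867188), 4.100291728973389)
top obj [246 194  77  30 837] [ 0.5615 -0.0698  0.0306] [0.6392 0.1316 0.098 ] [0.6012 0.0373 0.0882]
top obj [187 197  14  14 118] [0.6057 0.2505 0.0306] [0.6298 0.2732 0.1298] [0.6156 0.2597 0.1237]
top obj [158 221  17  13 131] [0.5464 0.3196 0.0316] [0.5696 0.3439 0.132 ] [0.5564 0.3285 0.1255]
top obj [192 
[... 782 characters left out ...]
28396606445312), 31.922060012817383)
side plate [277 221  29  25 344] [0.5742 0.0466 0.0118] ((583.538330078125, 40.56731033325195), (54.580238342285156, 74.04625701904297), 4.799677848815918)
side obj [ 267  177   45   75 1208] [ 0.563  -0.0691  0.03  ] [0.6389 0.1325 0.0982] [0.6018 0.0571 0.0855]
side obj [233 271  13  33 289] [0.6063 0.2509 0.0307] [0.6301 0.2749 0.1299] [0.6159 0.2673 0.1139]
side obj [322 271   9  21 133] [0.4565 0.1727 0.0306] [0.4739 0.1901 0.0944] [0.4645 0.1839 0.0834]
side obj [262 284  39  39 912] [0.5055 0.2102 0.03  ] [0.5716 0.278  0.0995] [0.5352 0.2498 0.045 ]
side obj [248 310  14  33 312] [0.546  0.3206 0.0306] [0.5704 0.3447 0.1323] [0.5563 0.3369 0.1204]
```

View pics/ta.png

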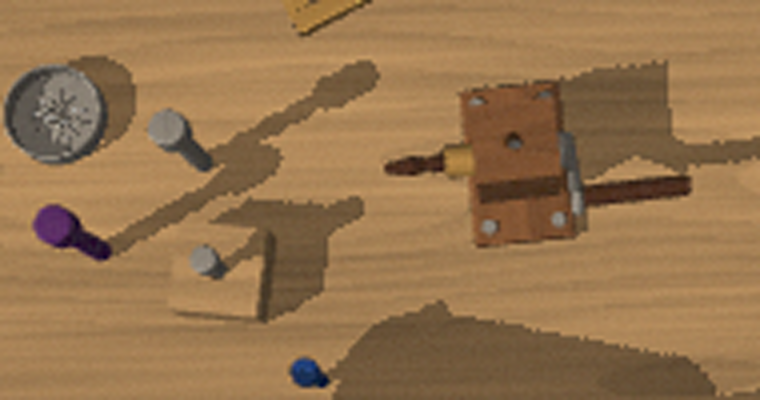

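View pics/sb.png

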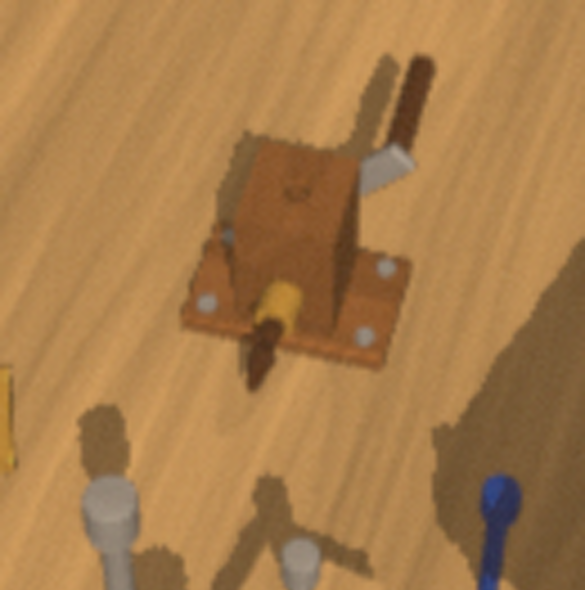

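Upscaled crops: the bore mouth is at top px ≈(278.5,205) and side px ≈(281,208), the rack pin head at top ≈(201.5,235), and the handle bar runs right from (297,219).

```bash
python3 - <<'E'
from h import *
np.set_printoptions(precision=4,suppress=True)
for n,(bu,bv),(hu,hv) in (('top',(278.5,205),(201.5,235)),('side',(281,207.5),(282,288))):
    w=np.load(n+'0.npz');p=w['p'].astype(float);K,T=w['K'],w['T'];W=cloud(w['d'],K,T)
    g=p.sum(2)
    # bore: darkness weighted
    y0,x0=int(bv)-5,int(bu)-6
    q=g[y0:y0+11,x0:x0+12]; wt=np.clip(np.median(q)-20-q,0,None); v,u=np.mgrid[y0:y0+11,x0:x0+12]
    c=(u*wt).sum()/wt.sum(),(v*wt).sum()/wt.sum(); print(n,'bore px',c,ray(K,T,*c,.091))
    # head top: grey + height ~.097
    m=(abs(W[...,2]-.097)<.004); m[:int(hv)-12]=0;m[int(hv)+12:]=0;m[:,:int(hu)-10]=0;m[:,int(hu)+10:]=0
    P=W[m];vv,uu=np.nonzero(m); print('head',m.sum(),P.mean(0),ray(K,T,uu.mean(),vv.mean(),.097))
    for nm,z,bx in (('block',.091,(.57,.65,.01,.075)),):
        m=(abs(W[...,2]-z)<.003)&(W[...,0]>bx[0])&(W[...,0]<bx[1])&(W[...,1]>bx[2])&(W[...,1]<bx[3])
        vv,uu=np.nonzero(m);print(nm,ray(K,T,uu.mean(),vv.mean(),z))
    m=(W[...,2]>.06)&(W[...,1]<-.005)&(W[...,1]>-.12)&(W[...,0]>.53)&(W[...,0]<.7)
    P=W[m];
    for yl in (-.06,-.04,-.02,0.0): 
        k=abs(P[:,1]-yl)<.006
        if k.any(): print('bar',yl,P[k].mean(0),P[k][:,0].min(),P[k][:,0].max(),P[k][:,2].max())
E
```

```text
top bore px (np.float64(277.7943925233645), np.float64(204.12668743509866)) [0.612  0.0441 0.091 ]
head 33 [0.5382 0.244  0.0959] [0.538  0.2438 0.097 ]
block [0.6105 0.0433 0.091 ]
bar -0.06 [ 0.5783 -0.0597  0.0889] 0.5717074789198889 0.5836165412086199 0.0933470596892261
bar -0.04 [ 0.5758 -0.04    0.0898] 0.5708556495758678 0.5826950602764283 0.09410445589251265
bar -0.02 [ 0.5747 -0.0205  0.0883] 0.5684361305352905 0.5826360527799646 0.0931967207926431
side bore px (np.float64(280.5230769230769), np.float64(207.73846153846154)) [0.6111 0.0449 0.091 ]
head 59 [0.5383 0.2448 0.0964] [0.5382 0.2452 0.097 ]
block [0.6107 0.0444 0.091 ]
bar -0.06 [ 0.5777 -0.0598  0.0899] 0.5715705537539799 0.5853915444754398 0.0937696151195577
bar -0.04 [ 0.5764 -0.0393  0.0898] 0.5704500827815896 0.5839525903180187 0.09267417276084762
bar -0.02 [ 0.5745 -0.0201  0.0901] 0.5686347653102627 0.5814524071368978 0.09444557522711622
```

>>> drive_tool(
  commands=[
    {"wy": 0.108, "grip": 45},
    {"wy": 0.108},
    {"wy": 0.108},
    {"wy": 0.108},
    {"wy": 0.108},
    {"wy": 0.108},
    {"wy": 0.108},
    {},
  ],
)

```text
schema error: expected keys dx, dy, dz, wx, wy, wz, grip
```

>>> drive_tool(
  commands=[
    {"dx": 0, "dy": 0, "dz": 0, "wx": 0, "wy": 0.108, "wz": 0, "grip": 45},
    {"dx": 0, "dy": 0, "dz": 0, "wx": 0, "wy": 0.108, "wz": 0, "grip": 45},
    {"dx": 0, "dy": 0, "dz": 0, "wx": 0, "wy": 0.108, "wz": 0, "grip": 45},
    {"dx": 0, "dy": 0, "dz": 0, "wx": 0, "wy": 0.108, "wz": 0, "grip": 45},
    {"dx": 0, "dy": 0, "dz": 0, "wx": 0, "wy": 0.108, "wz": 0, "grip": 45},
    {"dx": 0, "dy": 0, "dz": 0, "wx": 0, "wy": 0.108, "wz": 0, "grip": 45},
    {"dx": 0, "dy": 0, "dz": 0, "wx": 0, "wy": 0.108, "wz": 0, "grip": 45},
    {"dx": 0, "dy": 0, "dz": 0, "wx": 0, "wy": 0, "wz": 0, "grip": 45},
  ],
)

```text
time_s: 1.1
position: [0.1802, 0.5981, 0.2204]
tcp_rot: [[0.996, -0.001, -0.092], [0.092, -0.001, 0.996], [-0.001, -1.0, -0.001]]
force: [-0.1, 0.1, -0.4]
opening: 0.517
```

>>> drive_tool(
  commands=[
    {"dx": 0.81, "dy": 0, "dz": -0.964, "wx": 0, "wy": 0, "wz": 0, "grip": 45},
    {"dx": 0.81, "dy": 0, "dz": -0.964, "wx": 0, "wy": 0, "wz": 0, "grip": 45},
    {"dx": 0.81, "dy": 0, "dz": -0.964, "wx": 0, "wy": 0, "wz": 0, "grip": 45},
    {"dx": 0.81, "dy": 0, "dz": -0.964, "wx": 0, "wy": 0, "wz": 0, "grip": 45},
    {"dx": 0.81, "dy": 0, "dz": -0.964, "wx": 0, "wy": 0, "wz": 0, "grip": 45},
    {"dx": 0.81, "dy": 0, "dz": -0.964, "wx": 0, "wy": 0, "wz": 0, "grip": 45},
    {"dx": 0.81, "dy": 0, "dz": -0.964, "wx": 0, "wy": 0, "wz": 0, "grip": 45},
    {"dx": 0.81, "dy": 0, "dz": -0.964, "wx": 0, "wy": 0, "wz": 0, "grip": 45},
  ],
)

```text
time_s: 2.1
position: [0.4673, 0.3133, 0.2209]
tcp_rot: [[0.996, -0.0, -0.094], [0.094, 0.0, 0.996], [-0.0, -1.0, 0.0]]
force: [-0.4, 1.1, -0.6]
opening: 0.521
```

>>> drive_tool(
  commands=[
    {"dx": 0.81, "dy": 0, "dz": -0.964, "wx": 0, "wy": 0, "wz": 0, "grip": 45},
    {"dx": 0.81, "dy": 0, "dz": -0.964, "wx": 0, "wy": 0, "wz": 0, "grip": 45},
    {"dx": 0, "dy": 0, "dz": 0, "wx": 0, "wy": 0, "wz": 0, "grip": 45},
    {"dx": 0, "dy": 0, "dz": 0, "wx": 0, "wy": 0, "wz": 0, "grip": 45},
  ],
)

```text
time_s: 2.6
position: [0.5372, 0.2436, 0.2206]
tcp_rot: [[0.996, -0.002, -0.091], [0.091, 0.0, 0.996], [-0.002, -1.0, 0.0]]
force: [-0.5, 0.2, -0.4]
opening: 0.518
```

>>> drive_tool(
  commands=[
    {"dx": 0.02, "dy": 0.8, "dz": 0.01, "wx": 0, "wy": 0, "wz": 0, "grip": 45},
    {"dx": 0, "dy": 0.8, "dz": 0.01, "wx": 0, "wy": 0, "wz": 0, "grip": 45},
    {"dx": 0, "dy": 0.8, "dz": 0, "wx": 0, "wy": 0, "wz": 0, "grip": 45},
    {"dx": 0, "dy": 0.5, "dz": 0, "wx": 0, "wy": 0, "wz": 0, "grip": 45},
    {"dx": 0, "dy": 0.3, "dz": 0, "wx": 0, "wy": 0, "wz": 0, "grip": 45},
    {"dx": 0, "dy": 0, "dz": 0, "wx": 0, "wy": 0, "wz": 0, "grip": 45},
    {"dx": 0, "dy": 0, "dz": 0, "wx": 0, "wy": 0, "wz": 0, "grip": 35},
  ],
)

```text
time_s: 3.48
position: [0.539, 0.2451, 0.0938]
tcp_rot: [[0.996, 0.002, -0.091], [0.091, 0.0, 0.996], [0.002, -1.0, 0.0]]
force: [0.4, 0.1, 0.4]
opening: 0.463
```

>>> drive_tool(
  commands=[
    {"dx": 0, "dy": 0, "dz": 0, "wx": 0, "wy": 0, "wz": 0, "grip": 25},
    {"dx": 0, "dy": 0, "dz": 0, "wx": 0, "wy": 0, "wz": 0, "grip": 10},
    {"dx": 0, "dy": 0, "dz": 0, "wx": 0, "wy": 0, "wz": 0, "grip": 10},
    {"dx": 0, "dy": 0, "dz": 0, "wx": 0, "wy": 0, "wz": 0, "grip": 10},
    {"dx": 0, "dy": 0, "dz": 0, "wx": 0, "wy": 0, "wz": 0, "grip": 10},
  ],
)

```text
time_s: 4.1
position: [0.5389, 0.2446, 0.0933]
tcp_rot: [[0.996, 0.001, -0.09], [0.09, 0.0, 0.996], [0.001, -1.0, 0.0]]
force: [0.0, -0.1, 3.0]
opening: 0.172
```

>>> drive_tool(
  commands=[
    {"dx": 0, "dy": 0, "dz": 0, "wx": 0, "wy": 0, "wz": 0, "grip": 10},
    {"dx": 0, "dy": 0, "dz": 0, "wx": 0, "wy": 0, "wz": 0, "grip": 10},
  ],
)

```text
time_s: 4.35
position: [0.5389, 0.2446, 0.0933]
tcp_rot: [[0.996, 0.001, -0.09], [0.09, 0.0, 0.996], [0.001, -1.0, 0.0]]
force: [-1.4, -0.4, 4.7]
opening: 0.168
```

>>> drive_tool(
  commands=[
    {"dx": 0, "dy": -0.2, "dz": 0, "wx": 0, "wy": 0, "wz": 0, "grip": 10},
    {"dx": 0, "dy": -0.5, "dz": 0, "wx": 0, "wy": 0, "wz": 0, "grip": 10},
    {"dx": 0, "dy": -0.8, "dz": 0, "wx": 0, "wy": 0, "wz": 0, "grip": 10},
    {"dx": 0, "dy": -0.8, "dz": 0, "wx": 0, "wy": 0, "wz": 0, "grip": 10},
    {"dx": 0, "dy": -0.5, "dz": 0, "wx": 0, "wy": 0, "wz": 0, "grip": 10},
    {"dx": 0, "dy": 0, "dz": 0, "wx": 0, "wy": 0, "wz": 0, "grip": 10},
  ],
)

```text
time_s: 5.1
position: [0.5394, 0.2448, 0.2064]
tcp_rot: [[0.996, 0.003, -0.09], [0.09, 0.001, 0.996], [0.003, -1.0, 0.001]]
force: [1.0, -0.9, -0.8]
opening: 0.167
```

```bash
python3 - <<'E'
from h import *
p,d,K,T=cap('side');np.savez('side1.npz',p=p,d=d,K=K,T=T)
q,e,_,_=cap('top')
a=cv2.resize(p[215:315,230:360],None,fx=4,fy=4,interpolation=cv2.INTER_CUBIC)
b=cv2.resize(q[190:290,150:217],None,fx=4,fy=4,interpolation=cv2.INTER_CUBIC)
cv2.imwrite('pics/lift.png',np.hstack([a,b])[:,:,::-1])
s=bot.read_state();print(s['position'],s['force'],s['opening'],s['time_s'])
E
```

```text
[0.53780202 0.24430663 0.20413989] [-0.39120672 -0.42076313 -0.79935588] 0.16727530243062205 5.2
```

View pics/lift.png

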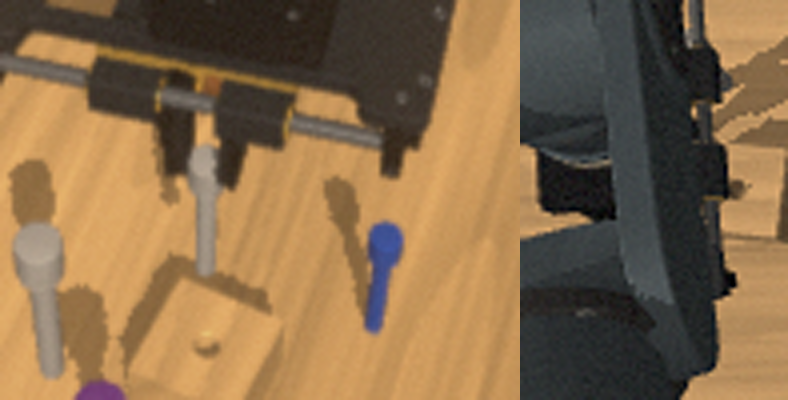

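Lift view: the pin hangs straight between the pads (foot ≈(281,283) in side px), the rack hole is empty, and nothing else has moved.

>>> drive_tool(
  commands=[
    {"dx": 0.196, "dy": 0, "dz": -0.737, "wx": 0, "wy": 0, "wz": 0, "grip": 10},
    {"dx": 0.196, "dy": 0, "dz": -0.737, "wx": 0, "wy": 0, "wz": 0, "grip": 10},
    {"dx": 0.196, "dy": 0, "dz": -0.737, "wx": 0, "wy": 0, "wz": 0, "grip": 10},
    {"dx": 0.196, "dy": 0, "dz": -0.737, "wx": 0, "wy": 0, "wz": 0, "grip": 10},
    {"dx": 0.196, "dy": 0, "dz": -0.737, "wx": 0, "wy": 0, "wz": 0, "grip": 10},
    {"dx": 0.196, "dy": 0, "dz": -0.737, "wx": 0, "wy": 0, "wz": 0, "grip": 10},
    {"dx": 0.196, "dy": 0.1, "dz": -0.737, "wx": 0, "wy": 0, "wz": 0, "grip": 10},
    {"dx": 0, "dy": 0, "dz": 0, "wx": 0, "wy": 0, "wz": 0, "grip": 10},
  ],
)

```text
time_s: 6.2
position: [0.6115, 0.0419, 0.1988]
tcp_rot: [[0.996, -0.003, -0.087], [0.087, 0.0, 0.996], [-0.003, -1.0, 0.0]]
force: [0.4, 1.2, -0.4]
opening: 0.166
```

>>> drive_tool(
  commands=[
    {"dx": 0, "dy": 0.1, "dz": 0, "wx": 0, "wy": 0, "wz": 0, "grip": 10},
    {"dx": 0, "dy": 0, "dz": 0, "wx": 0, "wy": 0, "wz": 0, "grip": 10},
    {"dx": 0, "dy": 0, "dz": 0, "wx": 0, "wy": 0, "wz": 0, "grip": 10},
  ],
)

```text
time_s: 6.58
position: [0.6115, 0.0449, 0.1968]
tcp_rot: [[0.996, -0.001, -0.092], [0.092, 0.0, 0.996], [-0.001, -1.0, 0.0]]
force: [-0.3, 0.4, -0.6]
opening: 0.164
```

```bash
cat > pinpos.py <<'E'
from h import *
np.set_printoptions(precision=4,suppress=True)
def pinaxis(tag,save=True):
    s=bot.read_state();print('tcp',s['position'],s['force'],s['opening'],s['time_s'])
    p,d,K,T=cap('side');np.savez(tag+'.npz',p=p,d=d,K=K,T=T);W=cloud(d,K,T)
    pi=p.astype(int); grey=(pi.max(2)-pi.min(2)<28)&(pi.max(2)>85)
    tx,ty,tz=s['position']
    m=grey&(abs(W[...,0]-tx)<.02)&(abs(W[...,1]-ty)<.025)&(W[...,2]>.092)&(W[...,2]<tz-.02)
    P=W[m];print('n',m.sum(),P[:,2].min(),P[:,2].max())
    C=-T[:3,:3].T@T[:3,3]
    # midline: per-row centre column -> axis point: ray to plane z chosen from depth, push 4mm (mean depth of visible half-cylinder) inwards
    out=[]
    for v in np.unique(np.nonzero(m)[0]):
        us=np.nonzero(m[v])[0]
        if len(us)<3: continue
        Q=np.mean([W[v,u] for u in us],0);h=Q[:2]-C[:2];h/=np.linalg.norm(h);
        out.append([Q[0]+h[0]*.004,Q[1]+h[1]*.004,Q[2],len(us),v,us.mean()])
    out=np.array(out);print(out)
    ok=out[:,3]<=9
    A=out[ok]
    if len(A)>4:
        fx=np.polyfit(A[:,2],A[:,0],1);fy=np.polyfit(A[:,2],A[:,1],1);print('tilt',fx[0],fy[0],'at z.1:',np.polyval(fx,.1),np.polyval(fy,.1),'mean',A.mean(0))
    if save:
        a=cv2.resize(p[150:250,220:350],None,fx=5,fy=5,interpolation=cv2.INTER_CUBIC);cv2.imwrite('pics/'+tag+'.png',a[:,:,::-1])
if __name__=='__main__':
    import sys;pinaxis(sys.argv[1])
E
python3 pinpos.py above
```

```text
tcp [0.6115 0.0449 0.1968] [-0.2679  0.4398 -0.6156] 0.16434263328342014 6.575
n 4 0.1225412863859961 0.14696065094938782
[]Traceback (most recent call last):
  File "pinpos.py", line 26, in <module>
    import sys;pinaxis(sys.argv[1])
               ~~~~~~~^^^^^^^^^^^^^
  File "pinpos.py", line 19, in pinaxis
    ok=out[:,3]<=9
       ~~~^^^^^
IndexError: too many indices for array: array is 1-dimensional, but 2 were indexed
```

```bash
python3 - <<'E'
import re
s=open('pinpos.py').read()
s=s.replace("m=grey&(abs(W[...,0]-tx)<.02)&(abs(W[...,1]-ty)<.025)&(W[...,2]>.092)&(W[...,2]<tz-.02)","m=(abs(W[...,0]-tx)<.02)&(abs(W[...,1]-ty)<.025)&(W[...,2]>.097)&(W[...,2]<tz-.038)")
s=s.replace("if len(A)>4","if save: cv2.imwrite('pics/'+tag+'.png',cv2.resize(p[150:250,220:350],None,fx=5,fy=5,interpolation=cv2.INTER_CUBIC)[:,:,::-1])\n    if len(A)>4")
s=s[:s.index("    if save:\n")]+s[s.index("if __name__"):] if "    if save:\n" in s else s
open('pinpos.py','w').write(s)
E
python3 pinpos.py above
```

```text
tcp [0.6117 0.0448 0.197 ] [ 0.2473  0.158  -0.8638] 0.16629372087541364 6.625
n 59 0.1101380951319027 0.15799081461298825
[[  0.6117   0.0439   0.1562   4.     189.     280.5   ]
 [  0.6114   0.0446   0.1538   4.     190.     280.5   ]
 [  0.6118   0.0435   0.1494   4.     191.     280.5   ]
 [  0.6114   0.0446   0.1475   4.     192.     280.5   ]
 [  0.6114   0.0445   0.1442   4.     193.     280.5   ]
 [  0.6117   0.0437   0.14     4.     194.     280.5   ]
 [  0.6112   0.0449   0.1382   4.     195.     280.5   ]
 [  0.6113   0.0448   0.1348   4.     196.     280.5   ]
 [  0.6117   0.0435   0.13     4.     197.     280.5   ]
 [  0.6117   0.0435   0.1268   4.     198.     280.5   ]
 [  0.6117   0.0436   0.1235   4.     199.     280.5   ]
 [  0.6115   0.044    0.1208   4.     200.     280.5   ]
 [  0.6114   0.0444   0.1179   4.     201.     280.5   ]
 [  0.6113   0.0445   0.1146   4.     202.     280.5   ]]
tilt 0.0021827742407138774 0.004246942085196315 at z.1: 0.6114406937318968 0.04400247435032725 mean [  0.6115   0.0442   0.1355   4.     195.5    280.5   ]
```

View pics/above.png

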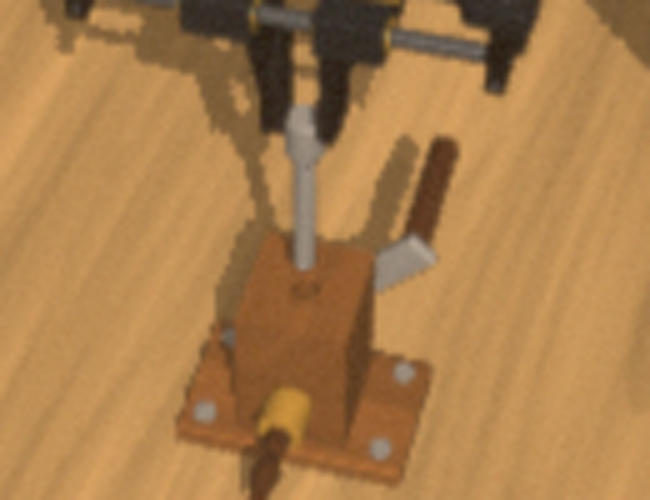

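Above view: the pin foot (~(281,203) full px) hangs directly over the bore (~(281,208)), and the columns agree within 0.1 px. Lowering it by feel.

>>> drive_tool(
  commands=[
    {"dx": 0, "dy": 0.1, "dz": 0, "wx": 0, "wy": 0, "wz": 0, "grip": 10},
    {"dx": 0, "dy": 0.1, "dz": 0, "wx": 0, "wy": 0, "wz": 0, "grip": 10},
    {"dx": 0, "dy": 0.1, "dz": 0, "wx": 0, "wy": 0, "wz": 0, "grip": 10},
    {"dx": 0, "dy": 0.1, "dz": 0, "wx": 0, "wy": 0, "wz": 0, "grip": 10},
    {"dx": 0, "dy": 0.1, "dz": 0, "wx": 0, "wy": 0, "wz": 0, "grip": 10},
    {"dx": 0, "dy": 0, "dz": 0, "wx": 0, "wy": 0, "wz": 0, "grip": 10},
  ],
)

```text
time_s: 7.42
position: [0.6116, 0.0439, 0.1764]
tcp_rot: [[0.996, -0.001, -0.09], [0.09, 0.0, 0.996], [-0.001, -1.0, 0.0]]
force: [-0.2, 0.7, -0.3]
opening: 0.17
```

>>> drive_tool(
  commands=[
    {"dx": 0, "dy": 0.05, "dz": 0, "wx": 0, "wy": 0, "wz": 0, "grip": 10},
    {"dx": 0, "dy": 0.05, "dz": 0, "wx": 0, "wy": 0, "wz": 0, "grip": 10},
    {"dx": 0, "dy": 0.05, "dz": 0, "wx": 0, "wy": 0, "wz": 0, "grip": 10},
    {"dx": 0, "dy": 0.05, "dz": 0, "wx": 0, "wy": 0, "wz": 0, "grip": 10},
    {"dx": 0, "dy": 0, "dz": 0, "wx": 0, "wy": 0, "wz": 0, "grip": 10},
  ],
)

```text
time_s: 8.05
position: [0.6117, 0.044, 0.1687]
tcp_rot: [[0.996, -0.0, -0.09], [0.09, 0.0, 0.996], [-0.0, -1.0, 0.0]]
force: [-1.1, 0.6, -1.5]
opening: 0.17
```

>>> drive_tool(
  commands=[
    {"dx": 0, "dy": 0.05, "dz": 0, "wx": 0, "wy": 0, "wz": 0, "grip": 10},
    {"dx": 0, "dy": 0.05, "dz": 0, "wx": 0, "wy": 0, "wz": 0, "grip": 10},
    {"dx": 0, "dy": 0.05, "dz": 0, "wx": 0, "wy": 0, "wz": 0, "grip": 10},
    {"dx": 0, "dy": 0.05, "dz": 0, "wx": 0, "wy": 0, "wz": 0, "grip": 10},
    {"dx": 0, "dy": 0.05, "dz": 0, "wx": 0, "wy": 0, "wz": 0, "grip": 10},
    {"dx": 0, "dy": 0.05, "dz": 0, "wx": 0, "wy": 0, "wz": 0, "grip": 10},
    {"dx": 0, "dy": 0, "dz": 0, "wx": 0, "wy": 0, "wz": 0, "grip": 10},
  ],
)

```text
time_s: 8.93
position: [0.6117, 0.044, 0.1567]
tcp_rot: [[0.996, -0.0, -0.09], [0.09, 0.0, 0.996], [-0.0, -1.0, 0.0]]
force: [0.1, -0.2, -1.0]
opening: 0.168
```

>>> drive_tool(
  commands=[
    {"dx": 0, "dy": 0.05, "dz": 0, "wx": 0, "wy": 0, "wz": 0, "grip": 10},
    {"dx": 0, "dy": 0.05, "dz": 0, "wx": 0, "wy": 0, "wz": 0, "grip": 10},
    {"dx": 0, "dy": 0.04, "dz": 0, "wx": 0, "wy": 0, "wz": 0, "grip": 10},
    {"dx": 0, "dy": 0.03, "dz": 0, "wx": 0, "wy": 0, "wz": 0, "grip": 10},
    {"dx": 0, "dy": 0, "dz": 0, "wx": 0, "wy": 0, "wz": 0, "grip": 10},
  ],
)

```text
time_s: 9.55
position: [0.6118, 0.0439, 0.15]
tcp_rot: [[0.996, -0.0, -0.09], [0.09, 0.0, 0.996], [-0.0, -1.0, 0.0]]
force: [-0.4, 0.0, -1.3]
opening: 0.169
```

>>> drive_tool(
  commands=[
    {"dx": 0, "dy": 0, "dz": 0, "wx": 0, "wy": 0, "wz": 0, "grip": 22},
    {"dx": 0, "dy": 0, "dz": 0, "wx": 0, "wy": 0, "wz": 0, "grip": 28},
    {"dx": 0, "dy": 0, "dz": 0, "wx": 0, "wy": 0, "wz": 0, "grip": 34},
    {"dx": 0, "dy": 0, "dz": 0, "wx": 0, "wy": 0, "wz": 0, "grip": 38},
    {"dx": 0, "dy": 0, "dz": 0, "wx": 0, "wy": 0, "wz": 0, "grip": 38},
    {"dx": 0, "dy": 0, "dz": 0, "wx": 0, "wy": 0, "wz": 0, "grip": 38},
  ],
)

```text
time_s: 10.3
position: [0.6119, 0.044, 0.1502]
tcp_rot: [[0.996, 0.0, -0.09], [0.09, -0.0, 0.996], [0.0, -1.0, -0.0]]
force: [1.0, 0.8, -0.6]
opening: 0.434
```

>>> drive_tool(
  commands=[
    {"dx": 0, "dy": -0.3, "dz": 0, "wx": 0, "wy": 0, "wz": 0, "grip": 38},
    {"dx": 0, "dy": -0.6, "dz": 0, "wx": 0, "wy": 0, "wz": 0, "grip": 38},
    {"dx": 0, "dy": -0.8, "dz": 0, "wx": 0, "wy": 0, "wz": 0, "grip": 38},
    {"dx": 0, "dy": 0, "dz": 0, "wx": 0, "wy": 0, "wz": 0, "grip": 38},
  ],
)

```text
time_s: 10.8
position: [0.6142, 0.0438, 0.2218]
tcp_rot: [[0.996, 0.008, -0.09], [0.09, -0.001, 0.996], [0.008, -1.0, -0.002]]
force: [0.1, 0.1, -0.4]
opening: 0.44
```

```bash
cat > chk.py <<'E'
from h import *
import sys
np.set_printoptions(precision=4,suppress=True)
s=bot.read_state();print('tcp',s['position'],'F',s['force'],s['opening'],s['time_s'])
p,d,K,T=cap('side')
W=cloud(d,K,T)
m=(abs(W[...,0]-.6112)<.013)&(abs(W[...,1]-.044)<.014)&(W[...,2]>.095)&(W[...,2]<.165)
if m.any():
    P=W[m];z=P[:,2].max();k=m&(W[...,2]>z-.004);v,u=np.nonzero(k)
    print('pin top z',np.sort(P[:,2])[-5:],'foot rel bore',np.median(W[k][:,2])-.092-.091,'xy',ray(K,T,u.mean(),v.mean(),z-.001)[:2])
m=(W[...,1]<-.045)&(W[...,1]>-.08)&(W[...,2]>.055)&(W[...,2]<.112)&(abs(W[...,0]-.62)<.075)
pi=p.astype(int);m&=(pi[...,0]-pi[...,2]>25)&(pi[...,0]<150)
if m.sum()>5:
    P=W[m];x=np.median(P[:,0]-.611+ (P[:,1]-.044)*np.tan(np.radians(5.2)));print('bar n',m.sum(),'off x',x,'z',np.median(P[:,2]))
if len(sys.argv)>1: cv2.imwrite('pics/'+sys.argv[1],cv2.resize(p[130:250,220:370],None,fx=5,fy=5,interpolation=cv2.INTER_CUBIC)[:,:,::-1])
E
python3 chk.py placed.png
```

```text
tcp [0.6142 0.0438 0.2218] F [ 0.1353  0.099  -0.3724] 0.4396211699472975 10.8
pin top z [0.1523 0.1525 0.1526 0.1527 0.1538] foot rel bore -0.03188272810719375 xy [0.6089 0.045 ]
bar n 42 off x -0.04261359941376066 z 0.09025808789775502
```

>>> drive_tool(
  commands=[
    {"dx": -0.38, "dy": 0, "dz": -0.787, "wx": 0, "wy": 0, "wz": 0, "grip": 26},
    {"dx": -0.38, "dy": 0, "dz": -0.787, "wx": 0, "wy": 0, "wz": 0, "grip": 26},
    {"dx": -0.38, "dy": 0, "dz": -0.787, "wx": 0, "wy": 0, "wz": 0, "grip": 26},
    {"dx": 0, "dy": 0.6, "dz": 0, "wx": 0, "wy": 0, "wz": 0, "grip": 26},
    {"dx": 0, "dy": 0.6, "dz": 0, "wx": 0, "wy": 0, "wz": 0, "grip": 26},
    {"dx": 0, "dy": 0.6, "dz": 0, "wx": 0, "wy": 0, "wz": 0, "grip": 26},
    {"dx": 0, "dy": 0, "dz": 0, "wx": 0, "wy": 0, "wz": 0, "grip": 26},
    {"dx": 0, "dy": 0, "dz": 0, "wx": 0, "wy": 0, "wz": 0, "grip": 26},
  ],
)

```text
time_s: 11.85
position: [0.5751, -0.0542, 0.1463]
tcp_rot: [[0.996, -0.0, -0.09], [0.09, 0.0, 0.996], [-0.0, -1.0, 0.0]]
force: [0.7, 0.3, 0.1]
opening: 0.3
```

>>> drive_tool(
  commands=[
    {"dx": 0.05, "dy": 0.3, "dz": 0, "wx": 0, "wy": 0, "wz": 0, "grip": 26},
    {"dx": 0, "dy": 0.3, "dz": 0, "wx": 0, "wy": 0, "wz": 0, "grip": 26},
    {"dx": 0, "dy": 0.3, "dz": 0, "wx": 0, "wy": 0, "wz": 0, "grip": 26},
    {"dx": 0, "dy": 0.3, "dz": 0, "wx": 0, "wy": 0, "wz": 0, "grip": 26},
    {"dx": 0, "dy": 0.05, "dz": 0, "wx": 0, "wy": 0, "wz": 0, "grip": 26},
    {"dx": 0, "dy": 0, "dz": 0, "wx": 0, "wy": 0, "wz": 0, "grip": 26},
  ],
)

```text
time_s: 12.6
position: [0.577, -0.054, 0.0959]
tcp_rot: [[0.996, -0.0, -0.09], [0.09, 0.0, 0.996], [-0.0, -1.0, 0.0]]
force: [0.1, -0.2, 1.1]
opening: 0.299
```

```bash
python3 chk.py crank0.png
```

```text
tcp [ 0.577  -0.054   0.0959] F [ 0.1172 -0.2491  1.1097] 0.29850891370441945 12.6
pin top z [0.1522 0.1522 0.1523 0.1535 0.1547] foot rel bore -0.03132676194824491 xy [0.6074 0.0452]
bar n 67 off x -0.04401565550243351 z 0.09185869638150279
```

View pics/crank0.png

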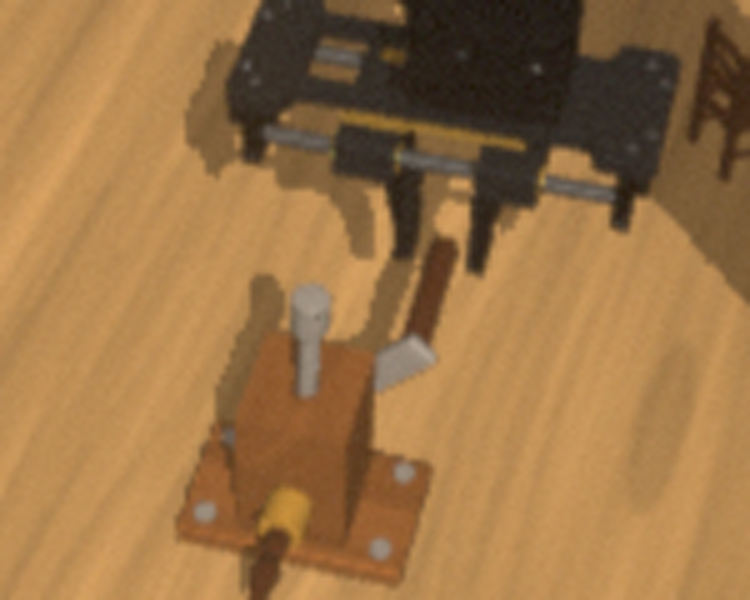

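Pin stands upright in the bore, head at (311,300) in the crop. The fingers straddle the bar near its end, so I shift 10 mm inwards and start cranking.

>>> drive_tool(
  commands=[
    {"dx": 0, "dy": 0, "dz": 0.25, "wx": 0, "wy": 0, "wz": 0, "grip": 26},
    {"dx": 0.08, "dy": 0, "dz": 0, "wx": 0, "wy": 0, "wz": 0, "grip": 26},
    {"dx": 0.06, "dy": 0, "dz": 0, "wx": 0, "wy": 0, "wz": 0, "grip": 26},
    {"dx": 0.06, "dy": -0.04, "dz": 0, "wx": 0, "wy": 0, "wz": 0, "grip": 26},
    {"dx": 0.06, "dy": -0.04, "dz": 0, "wx": 0, "wy": 0, "wz": 0, "grip": 26},
    {"dx": 0.06, "dy": -0.04, "dz": 0, "wx": 0, "wy": 0, "wz": 0, "grip": 26},
    {"dx": 0.06, "dy": -0.04, "dz": 0, "wx": 0, "wy": 0, "wz": 0, "grip": 26},
    {"dx": 0.06, "dy": -0.04, "dz": 0, "wx": 0, "wy": 0, "wz": 0, "grip": 26},
  ],
)

```text
time_s: 13.65
position: [0.5938, -0.0425, 0.1043]
tcp_rot: [[0.996, 0.0, -0.09], [0.09, -0.0, 0.996], [0.0, -1.0, -0.0]]
force: [0.5, 1.3, -1.1]
opening: 0.302
```

```bash
python3 chk.py
```

```text
tcp [ 0.5938 -0.0425  0.1043] F [ 0.5204  1.281  -1.1279] 0.3016603032675974 13.65
pin top z [0.152  0.1521 0.1528 0.1533 0.1535] foot rel bore -0.03233254461627999 xy [0.6086 0.0439]
bar n 20 off x -0.04651885152773393 z 0.08915382028586985
```

```bash
python3 chk.py crank1.png
```

```text
tcp [ 0.5944 -0.0426  0.1045] F [ 0.2803 -0.7011 -0.2077] 0.2999742376715363 13.7
pin top z [0.152  0.1521 0.1526 0.1537 0.1541] foot rel bore -0.031863863486227245 xy [0.6099 0.0444]
bar n 26 off x -0.04602361279214817 z 0.08886360022349565
```

View pics/crank1.png

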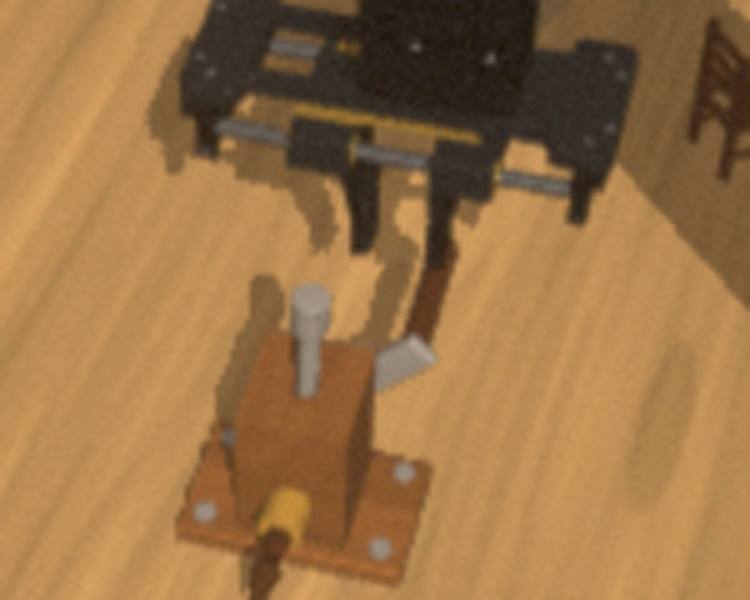

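Crank1 shows the rear finger overlapping the bar at (440,250) while the crank hasn't turned. Checking tip and bar heights in the depth data.

```bash
python3 - <<'E'
from h import *
np.set_printoptions(precision=3,suppress=True,linewidth=170)
for n in ('side',):
    p,d,K,T=cap(n);W=cloud(d,K,T)
    for v in range(172,192,2):
        print(v,[(u,*np.round(W[v,u]*1000).astype(int),int(p[v,u].sum())) for u in range(303,313)] )
s=np.load('side0.npz');W=cloud(s['d'],s['K'],s['T']);p=s['p']
for v in range(177,200,3): print(v,[(u,*np.round(W[v,u]*1000).astype(int)) for u in range(299,313,2)])
for z in (.0825,.09): print(proj(K,T,[.5944-.013,-.0426+.0095,z]))
E
```

```text
172 [(303, np.int64(622), np.int64(-169), np.int64(1), 436), (304, np.int64(620), np.int64(-171), np.int64(0), 418), (305, np.int64(617), np.int64(-172), np.int64(1), 293), (306, np.int64(578), np.int64(-34), np.int64(142), 158), (307, np.int64(576), np.int64(-34), np.int64(143), 120), (308, np.int64(573), np.int64(-34), np.int64(144), 123), (309, np.int64(571), np.int64(-34), np.int64(144), 108), (310, np.int64(569), np.int64(-34), np.int64(145), 163), (311, np.int64(602), np.int64(-178), np.int64(0), 249), (312, np.int64(599), np.int64(-178), np.int64(1), 300)]
174 [(303, np.int64(620), np.int64(-164), np.int64(-1), 437), (304, np.int64(618), np.int64(-165), np.int64(-1), 435), (305, np.int64(615), np.int64(-165), np.int64(-1), 350), (306, np.int64(578), np.int64(-35), np.int64(135), 177), (307, np.int64(575), np.int64(-33), np.int64(137), 131), (308, np.int64(573), np.int64(-33), np.int64(138), 98), (309, np.int64(571), np.int64(-35), np.int64(137), 137), (310, np.int64(574), np.int64(-56), np.int64(117), 241), (311, np.int64(600), np.int64(-172), np.int64(-1), 415), (312, np.int6
[... 6823 characters left out ...]
nt64(-1)), (301, np.int64(580), np.int64(-9), np.int64(90)), (303, np.int64(575), np.int64(-9), np.int64(92)), (305, np.int64(571), np.int64(-12), np.int64(90)), (307, np.int64(587), np.int64(-94), np.int64(0)), (309, np.int64(582), np.int64(-94), np.int64(2)), (311, np.int64(577), np.int64(-96), np.int64(1))]
198 [(299, np.int64(603), np.int64(-75), np.int64(2)), (301, np.int64(575), np.int64(6), np.int64(96)), (303, np.int64(571), np.int64(4), np.int64(97)), (305, np.int64(569), np.int64(-7), np.int64(86)), (307, np.int64(584), np.int64(-83), np.int64(1)), (309, np.int64(579), np.int64(-86), np.int64(-1)), (311, np.int64(574), np.int64(-88), np.int64(-1))]
[303.3  189.85]
[303.432 187.68 ]
```

```bash
python3 - <<'E'
from h import *
np.set_printoptions(precision=3,suppress=True,linewidth=170)
s=bot.read_state();print(s['position'],s['joint_positions'])
p,d,K,T=cap('side');W=cloud(d,K,T)
for v in range(166,188,2):
    print(v,[tuple(int(t*1000) for t in W[v,u]) for u in range(288,297)])
n=np.load('side1.npz');W=cloud(n['d'],n['K'],n['T'])
m=(abs(W[...,0]-.538)<.06)&(abs(W[...,1]-.2443)<.03)&(W[...,2]>.15)&(W[...,2]<.30)
for v in range(245,265):
    us=[u for u in range(225,310) if m[v,u]]
    print(v,[(u,)+tuple(int(t*1000) for t in W[v,u]) for u in us if 266<u<296][::2])
E
```

```text
[ 0.594 -0.043  0.104] [-14.841  36.675  92.151   0.     51.155 -20.024]
166 [(620, -30, 150), (617, -29, 152), (615, -30, 152), (612, -28, 154), (610, -29, 154), (608, -30, 153), (606, -32, 153), (606, -40, 146), (648, -187, -1)]
168 [(666, -172, 0), (616, -27, 148), (614, -27, 148), (612, -28, 148), (610, -30, 147), (608, -32, 146), (606, -32, 147), (607, -43, 136), (645, -180, -1)]
170 [(663, -164, 0), (617, -30, 139), (614, -28, 141), (612, -29, 140), (611, -33, 138), (608, -33, 138), (605, -31, 141), (606, -42, 131), (642, -168, 2)]
172 [(662, -161, -4), (658, -157, 0), (615, -31, 132), (611, -28, 135), (610, -31, 133), (609, -35, 130), (606, -34, 131), (606, -41, 125), (640, -162, 1)]
174 [(658, -149, 0), (655, -149, 1), (614, -30, 126), (612, -29, 128), (611, -34, 124), (607, -31, 128), (606, -33, 126), (607, -46, 114), (637, -156, 0)]
176 [(656, -142, 0), (652, -140, 2), (614, -30, 120), (611, -29, 122), (609, -30, 121), (608, -33, 119), (606, -34, 119), (607, -47, 106), (635, -150, -1)]
178 [(653, -134, 0), (651, -138, -3), (614, -29, 114), (611, -29, 115), (610, -32, 113), 
[... 3287 characters left out ...]
536, 251, 207), (283, 533, 250, 207), (285, 528, 254, 214), (287, 524, 255, 219), (289, 522, 250, 213)]
260 [(277, 544, 251, 200), (279, 540, 251, 203), (281, 536, 252, 205), (283, 533, 250, 204), (285, 528, 254, 213), (287, 524, 255, 215), (289, 522, 250, 209)]
261 [(277, 545, 250, 195), (279, 540, 251, 199), (281, 536, 251, 201), (283, 533, 251, 202), (285, 528, 253, 208), (287, 525, 254, 210)]
262 [(277, 545, 250, 192), (279, 539, 253, 199), (281, 536, 253, 200), (283, 533, 251, 199), (285, 531, 246, 193), (288, 522, 255, 210)]
263 [(278, 542, 253, 194), (280, 538, 252, 196), (282, 535, 251, 195), (284, 532, 248, 192)]
264 [(279, 540, 252, 191), (281, 536, 251, 192), (283, 533, 249, 190)]
```

The real fingertips sit about 4 mm above the reported TCP, not 22 mm ahead, so the finger passed over the bar. I back up 18 mm and go 30 mm lower.

>>> drive_tool(
  commands=[
    {"dx": -0.45, "dy": 0, "dz": 0, "wx": 0, "wy": 0, "wz": 0, "grip": 26},
    {"dx": 0, "dy": 0, "dz": 0, "wx": 0, "wy": 0, "wz": 0, "grip": 26},
    {"dx": 0, "dy": 0.2, "dz": 0, "wx": 0, "wy": 0, "wz": 0, "grip": 26},
    {"dx": 0, "dy": 0.2, "dz": 0, "wx": 0, "wy": 0, "wz": 0, "grip": 26},
    {"dx": 0, "dy": 0.2, "dz": 0, "wx": 0, "wy": 0, "wz": 0, "grip": 26},
    {"dx": 0, "dy": 0.15, "dz": 0, "wx": 0, "wy": 0, "wz": 0, "grip": 26},
    {"dx": 0, "dy": 0, "dz": 0, "wx": 0, "wy": 0, "wz": 0, "grip": 26},
  ],
)

```text
time_s: 14.72
position: [0.5753, -0.044, 0.0733]
tcp_rot: [[0.996, -0.001, -0.09], [0.09, 0.0, 0.996], [-0.001, -1.0, 0.001]]
force: [0.5, -0.9, 0.3]
opening: 0.295
```

>>> drive_tool(
  commands=[
    {"dx": 0.05, "dy": 0, "dz": 0, "wx": 0, "wy": 0, "wz": 0, "grip": 26},
    {"dx": 0.05, "dy": 0, "dz": 0, "wx": 0, "wy": 0, "wz": 0, "grip": 26},
    {"dx": 0.05, "dy": -0.03, "dz": 0, "wx": 0, "wy": 0, "wz": 0, "grip": 26},
    {"dx": 0.05, "dy": -0.04, "dz": 0, "wx": 0, "wy": 0, "wz": 0, "grip": 26},
    {"dx": 0.05, "dy": -0.04, "dz": 0, "wx": 0, "wy": 0, "wz": 0, "grip": 26},
    {"dx": 0.05, "dy": -0.04, "dz": 0, "wx": 0, "wy": 0, "wz": 0, "grip": 26},
    {"dx": 0.05, "dy": -0.04, "dz": 0, "wx": 0, "wy": 0, "wz": 0, "grip": 26},
  ],
)

```text
time_s: 15.6
position: [0.5879, -0.0428, 0.0816]
tcp_rot: [[0.996, -0.004, -0.091], [0.091, 0.0, 0.996], [-0.004, -1.0, 0.001]]
force: [-5.4, -1.3, 2.3]
opening: 0.3
```

```bash
python3 chk.py
```

```text
tcp [ 0.5879 -0.0428  0.0816] F [-5.4059 -1.3132  2.2617] 0.29998620860059666 15.6
pin top z [0.1527 0.1528 0.1529 0.153  0.1534] foot rel bore -0.03217254178752699 xy [0.607  0.0448]
bar n 31 off x -0.03700197125867095 z 0.09496599104569685
```

The bar follows now (offset -37 mm) and the pin is still at -32 mm.

>>> drive_tool(
  commands=[
    {"dx": 0.05, "dy": -0.04, "dz": 0, "wx": 0, "wy": 0, "wz": 0, "grip": 26},
    {"dx": 0.05, "dy": -0.04, "dz": 0, "wx": 0, "wy": 0, "wz": 0, "grip": 26},
    {"dx": 0.05, "dy": -0.03, "dz": 0, "wx": 0, "wy": 0, "wz": 0, "grip": 26},
    {"dx": 0.05, "dy": -0.03, "dz": 0, "wx": 0, "wy": 0, "wz": 0, "grip": 26},
    {"dx": 0.05, "dy": -0.03, "dz": 0, "wx": 0, "wy": 0, "wz": 0, "grip": 26},
    {"dx": 0.05, "dy": -0.02, "dz": 0, "wx": 0, "wy": 0, "wz": 0, "grip": 26},
    {"dx": 0.05, "dy": -0.02, "dz": 0, "wx": 0, "wy": 0, "wz": 0, "grip": 26},
    {"dx": 0.05, "dy": -0.02, "dz": 0, "wx": 0, "wy": 0, "wz": 0, "grip": 26},
  ],
)

```text
time_s: 16.65
position: [0.6059, -0.0413, 0.0911]
tcp_rot: [[0.996, 0.0, -0.09], [0.09, 0.0, 0.996], [0.0, -1.0, 0.0]]
force: [-4.3, -0.8, 1.9]
opening: 0.3
```

```bash
python3 chk.py
```

```text
tcp [ 0.6059 -0.0413  0.0911] F [-4.2622 -0.7948  1.893 ] 0.3000258659796874 16.65
pin top z [0.1524 0.1524 0.1524 0.1526 0.1527] foot rel bore -0.032126023048129476 xy [0.6073 0.0445]
bar n 25 off x -0.016917339996469574 z 0.1036043945423541
```

>>> drive_tool(
  commands=[
    {"dx": 0.0125, "dy": 0, "dz": 0, "wx": 0, "wy": 0, "wz": 0, "grip": 26},
    {"dx": 0.0125, "dy": 0, "dz": 0, "wx": 0, "wy": 0, "wz": 0, "grip": 26},
    {"dx": 0.0125, "dy": 0, "dz": 0, "wx": 0, "wy": 0, "wz": 0, "grip": 26},
    {"dx": 0.0125, "dy": 0, "dz": 0, "wx": 0, "wy": 0, "wz": 0, "grip": 26},
    {"dx": 0.0125, "dy": 0, "dz": 0, "wx": 0, "wy": 0, "wz": 0, "grip": 26},
    {"dx": 0.0125, "dy": 0, "dz": 0, "wx": 0, "wy": 0, "wz": 0, "grip": 26},
    {"dx": 0.0125, "dy": 0, "dz": 0, "wx": 0, "wy": 0, "wz": 0, "grip": 26},
    {"dx": 0.0125, "dy": 0, "dz": 0, "wx": 0, "wy": 0, "wz": 0, "grip": 26},
  ],
)

```text
time_s: 17.7
position: [0.6097, -0.0411, 0.091]
tcp_rot: [[0.996, 0.0, -0.09], [0.09, -0.0, 0.996], [0.0, -1.0, -0.0]]
force: [-3.2, 0.0, 2.2]
opening: 0.303
```

```bash
python3 chk.py
```

```text
tcp [ 0.6097 -0.0411  0.091 ] F [-3.2025  0.0403  2.2352] 0.3032374282829923 17.7
pin top z [0.1523 0.1526 0.1526 0.1527 0.1528] foot rel bore -0.032813509022562776 xy [0.6073 0.045 ]
bar n 29 off x -0.015028209702324663 z 0.10492626203349192
```

>>> drive_tool(
  commands=[
    {"dx": 0.0125, "dy": 0, "dz": 0, "wx": 0, "wy": 0, "wz": 0, "grip": 26},
    {"dx": 0.0125, "dy": 0, "dz": 0, "wx": 0, "wy": 0, "wz": 0, "grip": 26},
    {"dx": 0.0125, "dy": 0, "dz": 0, "wx": 0, "wy": 0, "wz": 0, "grip": 26},
    {"dx": 0.0125, "dy": 0, "dz": 0, "wx": 0, "wy": 0, "wz": 0, "grip": 26},
    {"dx": 0.0125, "dy": 0, "dz": 0, "wx": 0, "wy": 0, "wz": 0, "grip": 26},
    {"dx": 0.0125, "dy": 0, "dz": 0, "wx": 0, "wy": 0, "wz": 0, "grip": 26},
    {"dx": 0.0125, "dy": 0, "dz": 0, "wx": 0, "wy": 0, "wz": 0, "grip": 26},
    {"dx": 0.0125, "dy": 0, "dz": 0, "wx": 0, "wy": 0, "wz": 0, "grip": 26},
  ],
)

```text
time_s: 18.75
position: [0.6136, -0.0407, 0.091]
tcp_rot: [[0.996, 0.0, -0.09], [0.09, 0.0, 0.996], [0.0, -1.0, -0.0]]
force: [-2.4, -0.1, 1.8]
opening: 0.299
```

```bash
python3 chk.py
```

```text
tcp [ 0.6136 -0.0407  0.091 ] F [-2.3797 -0.1409  1.8166] 0.2985673946368283 18.75
pin top z [0.1522 0.1526 0.1526 0.1531 0.1535] foot rel bore -0.03235144575396043 xy [0.6076 0.0452]
bar n 27 off x -0.009068200045091984 z 0.10546437178177705
```

>>> drive_tool(
  commands=[
    {"dx": 0.0125, "dy": 0, "dz": 0, "wx": 0, "wy": 0, "wz": 0, "grip": 26},
    {"dx": 0.0125, "dy": 0, "dz": 0, "wx": 0, "wy": 0, "wz": 0, "grip": 26},
    {"dx": 0.0125, "dy": 0, "dz": 0, "wx": 0, "wy": 0, "wz": 0, "grip": 26},
    {"dx": 0.0125, "dy": 0, "dz": 0, "wx": 0, "wy": 0, "wz": 0, "grip": 26},
    {"dx": 0.0125, "dy": 0, "dz": 0, "wx": 0, "wy": 0, "wz": 0, "grip": 26},
    {"dx": 0.0125, "dy": 0, "dz": 0, "wx": 0, "wy": 0, "wz": 0, "grip": 26},
    {"dx": 0.0125, "dy": 0, "dz": 0, "wx": 0, "wy": 0, "wz": 0, "grip": 26},
    {"dx": 0.0125, "dy": 0, "dz": 0, "wx": 0, "wy": 0, "wz": 0, "grip": 26},
  ],
)

```text
time_s: 19.8
position: [0.6176, -0.0403, 0.091]
tcp_rot: [[0.996, 0.0, -0.09], [0.09, -0.0, 0.996], [0.0, -1.0, -0.0]]
force: [-2.6, 0.4, 1.5]
opening: 0.299
```

```bash
python3 chk.py
```

```text
tcp [ 0.6176 -0.0403  0.091 ] F [-2.646   0.3751  1.4643] 0.29914366605712717 19.8
pin top z [0.1518 0.1519 0.1528 0.1529 0.1536] foot rel bore -0.03201473178823483 xy [0.6074 0.0444]
bar n 24 off x -0.006156125037538826 z 0.10610758801262128
```

>>> drive_tool(
  commands=[
    {"dx": 0.0125, "dy": 0, "dz": 0, "wx": 0, "wy": 0, "wz": 0, "grip": 26},
    {"dx": 0.0125, "dy": 0, "dz": 0, "wx": 0, "wy": 0, "wz": 0, "grip": 26},
    {"dx": 0.0125, "dy": 0, "dz": 0, "wx": 0, "wy": 0, "wz": 0, "grip": 26},
    {"dx": 0.0125, "dy": 0, "dz": 0, "wx": 0, "wy": 0, "wz": 0, "grip": 26},
    {"dx": 0.0125, "dy": 0, "dz": 0, "wx": 0, "wy": 0, "wz": 0, "grip": 26},
    {"dx": 0.0125, "dy": 0, "dz": 0, "wx": 0, "wy": 0, "wz": 0, "grip": 26},
    {"dx": 0.0125, "dy": 0, "dz": 0, "wx": 0, "wy": 0, "wz": 0, "grip": 26},
    {"dx": 0.0125, "dy": 0, "dz": 0, "wx": 0, "wy": 0, "wz": 0, "grip": 26},
  ],
)

```text
time_s: 20.85
position: [0.6216, -0.04, 0.0909]
tcp_rot: [[0.996, 0.0, -0.09], [0.09, -0.0, 0.996], [0.0, -1.0, -0.0]]
force: [-3.3, -0.6, 1.5]
opening: 0.298
```

```bash
python3 chk.py
```

```text
tcp [ 0.6216 -0.04    0.0909] F [-3.28   -0.5988  1.5283] 0.2976207117871184 20.85
pin top z [0.1523 0.1526 0.1528 0.1529 0.153 ] foot rel bore -0.0319401504972138 xy [0.6069 0.0447]
bar n 32 off x -0.0021329137408654577 z 0.10583447705127222
```

>>> drive_tool(
  commands=[
    {"dx": 0.0125, "dy": 0, "dz": 0, "wx": 0, "wy": 0, "wz": 0, "grip": 26},
    {"dx": 0.0125, "dy": 0, "dz": 0, "wx": 0, "wy": 0, "wz": 0, "grip": 26},
    {"dx": 0.0125, "dy": 0, "dz": 0, "wx": 0, "wy": 0, "wz": 0, "grip": 26},
    {"dx": 0.0125, "dy": 0, "dz": 0, "wx": 0, "wy": 0, "wz": 0, "grip": 26},
    {"dx": 0.0125, "dy": 0, "dz": 0, "wx": 0, "wy": 0, "wz": 0, "grip": 26},
    {"dx": 0.0125, "dy": 0, "dz": 0, "wx": 0, "wy": 0, "wz": 0, "grip": 26},
    {"dx": 0.0125, "dy": 0, "dz": 0, "wx": 0, "wy": 0, "wz": 0, "grip": 26},
    {"dx": 0.0125, "dy": 0, "dz": 0, "wx": 0, "wy": 0, "wz": 0, "grip": 26},
  ],
)

```text
time_s: 21.9
position: [0.6255, -0.0396, 0.0909]
tcp_rot: [[0.996, 0.0, -0.09], [0.09, -0.0, 0.996], [0.0, -1.0, -0.0]]
force: [-2.6, -0.5, 1.5]
opening: 0.302
```

```bash
python3 chk.py
```

```text
tcp [ 0.6255 -0.0396  0.0909] F [-2.5754 -0.4506  1.4853] 0.3017034274450979 21.9
pin top z [0.152  0.1521 0.1524 0.1528 0.1533] foot rel bore -0.03202689869132885 xy [0.6075 0.0445]
bar n 18 off x 0.00249320806504215 z 0.10625905323022444
```

>>> drive_tool(
  commands=[
    {"dx": 0.0125, "dy": 0, "dz": 0, "wx": 0, "wy": 0, "wz": 0, "grip": 26},
    {"dx": 0.0125, "dy": 0, "dz": 0, "wx": 0, "wy": 0, "wz": 0, "grip": 26},
    {"dx": 0.0125, "dy": 0, "dz": 0, "wx": 0, "wy": 0, "wz": 0, "grip": 26},
    {"dx": 0.0125, "dy": 0, "dz": 0, "wx": 0, "wy": 0, "wz": 0, "grip": 26},
    {"dx": 0.0125, "dy": 0, "dz": 0, "wx": 0, "wy": 0, "wz": 0, "grip": 26},
    {"dx": 0.0125, "dy": 0, "dz": 0, "wx": 0, "wy": 0, "wz": 0, "grip": 26},
    {"dx": 0.0125, "dy": 0, "dz": 0, "wx": 0, "wy": 0, "wz": 0, "grip": 26},
    {"dx": 0.0125, "dy": 0, "dz": 0, "wx": 0, "wy": 0, "wz": 0, "grip": 26},
  ],
)

```text
time_s: 22.95
position: [0.6295, -0.0393, 0.091]
tcp_rot: [[0.996, 0.0, -0.09], [0.09, -0.0, 0.996], [0.0, -1.0, -0.0]]
force: [-2.1, -0.3, 2.4]
opening: 0.302
```

```bash
python3 chk.py
```

```text
tcp [ 0.6295 -0.0393  0.091 ] F [-2.1329 -0.2735  2.3738] 0.3022914415086535 22.95
pin top z [0.1516 0.1517 0.1522 0.1523 0.1535] foot rel bore -0.03232017079018701 xy [0.6075 0.0449]
bar n 19 off x 0.005729424570858928 z 0.10578502286752106
```

>>> drive_tool(
  commands=[
    {"dx": 0.0125, "dy": 0, "dz": 0, "wx": 0, "wy": 0, "wz": 0, "grip": 26},
    {"dx": 0.0125, "dy": 0, "dz": 0, "wx": 0, "wy": 0, "wz": 0, "grip": 26},
    {"dx": 0.0125, "dy": 0, "dz": 0, "wx": 0, "wy": 0, "wz": 0, "grip": 26},
    {"dx": 0.0125, "dy": 0, "dz": 0, "wx": 0, "wy": 0, "wz": 0, "grip": 26},
    {"dx": 0.0125, "dy": 0, "dz": 0, "wx": 0, "wy": 0, "wz": 0, "grip": 26},
    {"dx": 0.0125, "dy": 0, "dz": 0, "wx": 0, "wy": 0, "wz": 0, "grip": 26},
    {"dx": 0.0125, "dy": 0, "dz": 0, "wx": 0, "wy": 0, "wz": 0, "grip": 26},
    {"dx": 0.0125, "dy": 0, "dz": 0, "wx": 0, "wy": 0, "wz": 0, "grip": 26},
  ],
)

```text
time_s: 24.0
position: [0.6335, -0.0389, 0.0909]
tcp_rot: [[0.996, -0.0, -0.09], [0.09, -0.0, 0.996], [-0.0, -1.0, -0.0]]
force: [-1.8, -0.1, 1.2]
opening: 0.297
```

```bash
python3 chk.py
```

```text
tcp [ 0.6335 -0.0389  0.0909] F [-1.8028 -0.0984  1.2436] 0.29676972092970116 24.0
pin top z [0.1515 0.1516 0.1516 0.1521 0.1526] foot rel bore -0.03255588841406501 xy [0.607  0.0441]
bar n 24 off x 0.009206217744016986 z 0.10532204641539593
```

>>> drive_tool(
  commands=[
    {"dx": 0.0125, "dy": 0, "dz": 0, "wx": 0, "wy": 0, "wz": 0, "grip": 26},
    {"dx": 0.0125, "dy": 0, "dz": 0, "wx": 0, "wy": 0, "wz": 0, "grip": 26},
    {"dx": 0.0125, "dy": 0, "dz": 0, "wx": 0, "wy": 0, "wz": 0, "grip": 26},
    {"dx": 0.0125, "dy": 0, "dz": 0, "wx": 0, "wy": 0, "wz": 0, "grip": 26},
    {"dx": 0.0125, "dy": 0, "dz": 0, "wx": 0, "wy": 0, "wz": 0, "grip": 26},
    {"dx": 0.0125, "dy": 0, "dz": 0, "wx": 0, "wy": 0, "wz": 0, "grip": 26},
    {"dx": 0.0125, "dy": 0, "dz": 0, "wx": 0, "wy": 0, "wz": 0, "grip": 26},
  ],
)

```text
time_s: 24.92
position: [0.6369, -0.0386, 0.0908]
tcp_rot: [[0.996, -0.0, -0.09], [0.09, -0.0, 0.996], [-0.0, -1.0, 0.0]]
force: [-1.6, -1.4, -0.5]
opening: 0.299
```

```bash
python3 chk.py
```

```text
tcp [ 0.6369 -0.0386  0.0908] F [-1.6282 -1.3603 -0.4836] 0.2994585996646257 24.925
pin top z [0.1508 0.1509 0.1512 0.1514 0.1519] foot rel bore -0.03386827186795119 xy [0.6072 0.0447]
bar n 17 off x 0.014057281840027617 z 0.10499203588579435
```

>>> drive_tool(
  commands=[
    {"dx": 0.0125, "dy": 0, "dz": 0, "wx": 0, "wy": 0, "wz": 0, "grip": 26},
    {"dx": 0.0125, "dy": 0, "dz": 0, "wx": 0, "wy": 0, "wz": 0, "grip": 26},
    {"dx": 0.0125, "dy": 0, "dz": 0, "wx": 0, "wy": 0, "wz": 0, "grip": 26},
    {"dx": 0.0125, "dy": 0, "dz": 0, "wx": 0, "wy": 0, "wz": 0, "grip": 26},
    {"dx": 0, "dy": 0, "dz": 0, "wx": 0, "wy": 0, "wz": 0, "grip": 26},
  ],
)

```text
time_s: 25.6
position: [0.6389, -0.0382, 0.0909]
tcp_rot: [[0.996, -0.0, -0.09], [0.09, 0.0, 0.996], [-0.0, -1.0, 0.0]]
force: [-1.4, -0.5, -0.8]
opening: 0.3
```

```bash
python3 chk.py
```

```text
tcp [ 0.6389 -0.0382  0.0909] F [-1.4423 -0.482  -0.7547] 0.30011879869023766 25.6
pin top z [0.1507 0.1507 0.1512 0.1512 0.1516] foot rel bore -0.03367888749866954 xy [0.6074 0.0445]
bar n 19 off x 0.015040404792575693 z 0.10413237867018872
```

>>> drive_tool(
  commands=[
    {"dx": 0.0125, "dy": 0, "dz": 0, "wx": 0, "wy": 0, "wz": 0, "grip": 26},
    {"dx": 0.0125, "dy": 0, "dz": 0, "wx": 0, "wy": 0, "wz": 0, "grip": 26},
    {"dx": 0.0125, "dy": 0, "dz": 0, "wx": 0, "wy": 0, "wz": 0, "grip": 26},
    {"dx": 0.0125, "dy": 0, "dz": 0, "wx": 0, "wy": 0, "wz": 0, "grip": 26},
    {"dx": 0.0125, "dy": 0, "dz": 0, "wx": 0, "wy": 0, "wz": 0, "grip": 26},
    {"dx": 0, "dy": 0, "dz": 0, "wx": 0, "wy": 0, "wz": 0, "grip": 26},
  ],
)

```text
time_s: 26.4
position: [0.6416, -0.0381, 0.091]
tcp_rot: [[0.996, 0.0, -0.09], [0.09, 0.0, 0.996], [0.0, -1.0, 0.0]]
force: [-2.4, 0.4, -0.4]
opening: 0.301
```

```bash
python3 chk.py
```

```text
tcp [ 0.6416 -0.0381  0.091 ] F [-2.3602  0.3921 -0.4335] 0.3014092637699795 26.4
pin top z [0.1376 0.138  0.1382 0.1387 0.139 ] foot rel bore -0.04655812570710838 xy [0.61   0.0446]
bar n 16 off x 0.01824684508778067 z 0.10392942677048464
```

The pin dropped to -46.6 mm. I advance gently to find the hard stop by feel, in small steps.

>>> drive_tool(
  commands=[
    {"dx": 0.0125, "dy": 0, "dz": 0, "wx": 0, "wy": 0, "wz": 0, "grip": 26},
    {"dx": 0.0125, "dy": 0, "dz": 0, "wx": 0, "wy": 0, "wz": 0, "grip": 26},
    {"dx": 0.0125, "dy": 0, "dz": 0, "wx": 0, "wy": 0, "wz": 0, "grip": 26},
    {"dx": 0.0125, "dy": 0, "dz": 0, "wx": 0, "wy": 0, "wz": 0, "grip": 26},
  ],
)

```text
time_s: 26.95
position: [0.6434, -0.038, 0.0909]
tcp_rot: [[0.996, -0.0, -0.09], [0.09, -0.0, 0.996], [-0.0, -1.0, -0.0]]
force: [-1.7, 0.2, -1.4]
opening: 0.297
```

>>> drive_tool(
  commands=[
    {"dx": 0.0125, "dy": 0, "dz": 0, "wx": 0, "wy": 0, "wz": 0, "grip": 26},
    {"dx": 0.0125, "dy": 0, "dz": 0, "wx": 0, "wy": 0, "wz": 0, "grip": 26},
  ],
)

```text
time_s: 27.2
position: [0.6445, -0.0379, 0.091]
tcp_rot: [[0.996, 0.0, -0.09], [0.09, -0.0, 0.996], [0.0, -1.0, -0.0]]
force: [-2.0, -0.2, -0.6]
opening: 0.296
```

>>> drive_tool(
  commands=[
    {"dx": 0.006, "dy": 0, "dz": 0, "wx": 0, "wy": 0, "wz": 0, "grip": 26},
    {"dx": 0.006, "dy": 0, "dz": 0, "wx": 0, "wy": 0, "wz": 0, "grip": 26},
    {"dx": 0.006, "dy": 0, "dz": 0, "wx": 0, "wy": 0, "wz": 0, "grip": 26},
  ],
)

```text
time_s: 27.58
position: [0.6451, -0.0379, 0.091]
tcp_rot: [[0.996, -0.0, -0.09], [0.09, -0.0, 0.996], [-0.0, -1.0, -0.0]]
force: [-3.2, 0.0, -0.2]
opening: 0.298
```

>>> drive_tool(
  commands=[
    {"dx": 0.006, "dy": 0, "dz": 0, "wx": 0, "wy": 0, "wz": 0, "grip": 26},
    {"dx": 0.006, "dy": 0, "dz": 0, "wx": 0, "wy": 0, "wz": 0, "grip": 26},
  ],
)

```text
time_s: 27.82
position: [0.6456, -0.0378, 0.091]
tcp_rot: [[0.996, -0.0, -0.09], [0.09, -0.0, 0.996], [-0.0, -1.0, -0.0]]
force: [-2.3, 0.0, -1.3]
opening: 0.296
```

>>> drive_tool(
  commands=[
    {"dx": 0.006, "dy": 0, "dz": 0, "wx": 0, "wy": 0, "wz": 0, "grip": 26},
    {"dx": 0.006, "dy": 0, "dz": 0, "wx": 0, "wy": 0, "wz": 0, "grip": 26},
  ],
)

```text
time_s: 28.08
position: [0.6461, -0.0377, 0.0909]
tcp_rot: [[0.996, -0.0, -0.09], [0.09, -0.0, 0.996], [-0.0, -1.0, 0.0]]
force: [-3.0, -1.0, -0.8]
opening: 0.297
```

>>> drive_tool(
  commands=[
    {"dx": 0.006, "dy": 0, "dz": 0, "wx": 0, "wy": 0, "wz": 0, "grip": 26},
    {"dx": 0.006, "dy": 0, "dz": 0, "wx": 0, "wy": 0, "wz": 0, "grip": 26},
  ],
)

```text
time_s: 28.32
position: [0.6466, -0.0377, 0.0909]
tcp_rot: [[0.996, -0.0, -0.09], [0.09, 0.0, 0.996], [-0.0, -1.0, 0.0]]
force: [-2.7, -0.4, -1.5]
opening: 0.298
```

>>> drive_tool(
  commands=[
    {"dx": 0.006, "dy": 0, "dz": 0, "wx": 0, "wy": 0, "wz": 0, "grip": 26},
    {"dx": 0.006, "dy": 0, "dz": 0, "wx": 0, "wy": 0, "wz": 0, "grip": 26},
  ],
)

```text
time_s: 28.58
position: [0.6471, -0.0376, 0.091]
tcp_rot: [[0.996, 0.0, -0.09], [0.09, 0.0, 0.996], [0.0, -1.0, 0.0]]
force: [-2.6, -0.9, -2.4]
opening: 0.3
```

>>> drive_tool(
  commands=[
    {"dx": 0.006, "dy": 0, "dz": 0, "wx": 0, "wy": 0, "wz": 0, "grip": 26},
    {"dx": 0.006, "dy": 0, "dz": 0, "wx": 0, "wy": 0, "wz": 0, "grip": 26},
  ],
)

```text
time_s: 28.82
position: [0.6475, -0.0376, 0.0909]
tcp_rot: [[0.996, -0.0, -0.09], [0.09, 0.0, 0.996], [-0.0, -1.0, 0.0]]
force: [-1.3, -0.3, -0.6]
opening: 0.296
```

>>> drive_tool(
  commands=[
    {"dx": 0.006, "dy": 0, "dz": 0, "wx": 0, "wy": 0, "wz": 0, "grip": 26},
    {"dx": 0.006, "dy": 0, "dz": 0, "wx": 0, "wy": 0, "wz": 0, "grip": 26},
  ],
)

```text
time_s: 29.08
position: [0.6479, -0.0375, 0.0909]
tcp_rot: [[0.996, -0.0, -0.09], [0.09, 0.0, 0.996], [-0.0, -1.0, 0.0]]
force: [-1.8, 1.0, -0.1]
opening: 0.294
```

>>> drive_tool(
  commands=[
    {"dx": 0.006, "dy": 0, "dz": 0, "wx": 0, "wy": 0, "wz": 0, "grip": 26},
    {"dx": 0.006, "dy": 0, "dz": 0, "wx": 0, "wy": 0, "wz": 0, "grip": 26},
  ],
)

```text
time_s: 29.32
position: [0.6484, -0.0375, 0.0909]
tcp_rot: [[0.996, -0.0, -0.09], [0.09, 0.0, 0.996], [-0.0, -1.0, 0.0]]
force: [-2.5, -0.0, -2.2]
opening: 0.303
```

>>> drive_tool(
  commands=[
    {"dx": 0.006, "dy": 0, "dz": 0, "wx": 0, "wy": 0, "wz": 0, "grip": 26},
    {"dx": 0.006, "dy": 0, "dz": 0, "wx": 0, "wy": 0, "wz": 0, "grip": 26},
  ],
)

```text
time_s: 29.58
position: [0.6489, -0.0375, 0.0909]
tcp_rot: [[0.996, -0.0, -0.09], [0.09, 0.0, 0.996], [-0.0, -1.0, 0.0]]
force: [-2.6, -1.6, -1.9]
opening: 0.3
```

```bash
python3 chk.py
```

```text
tcp [ 0.6489 -0.0375  0.0909] F [-2.5805 -1.6341 -1.8674] 0.2995795966016872 29.575
pin top z [0.1373 0.1379 0.1381 0.1388 0.1393] foot rel bore -0.04679779719858801 xy [0.6109 0.0459]
bar n 20 off x 0.025936328896827794 z 0.10179944247280114
```

>>> drive_tool(
  commands=[
    {"dx": 0.006, "dy": 0, "dz": 0, "wx": 0, "wy": 0, "wz": 0, "grip": 26},
    {"dx": 0.006, "dy": 0, "dz": 0, "wx": 0, "wy": 0, "wz": 0, "grip": 26},
  ],
)

```text
time_s: 29.88
position: [0.6494, -0.0374, 0.091]
tcp_rot: [[0.996, -0.0, -0.09], [0.09, 0.0, 0.996], [-0.0, -1.0, 0.0]]
force: [-2.8, 0.2, -2.1]
opening: 0.299
```

>>> drive_tool(
  commands=[
    {"dx": 0.006, "dy": 0, "dz": 0, "wx": 0, "wy": 0, "wz": 0, "grip": 26},
    {"dx": 0.006, "dy": 0, "dz": 0, "wx": 0, "wy": 0, "wz": 0, "grip": 26},
  ],
)

```text
time_s: 30.12
position: [0.6499, -0.0374, 0.0909]
tcp_rot: [[0.996, -0.0, -0.09], [0.09, 0.0, 0.996], [-0.0, -1.0, 0.0]]
force: [-3.2, 0.3, -1.3]
opening: 0.302
```

>>> drive_tool(
  commands=[
    {"dx": 0.006, "dy": 0, "dz": 0, "wx": 0, "wy": 0, "wz": 0, "grip": 26},
    {"dx": 0.006, "dy": 0, "dz": 0, "wx": 0, "wy": 0, "wz": 0, "grip": 26},
  ],
)

```text
time_s: 30.38
position: [0.6504, -0.0373, 0.0909]
tcp_rot: [[0.996, -0.0, -0.09], [0.09, 0.0, 0.996], [-0.0, -1.0, 0.0]]
force: [-3.1, 0.3, -1.9]
opening: 0.305
```

>>> drive_tool(
  commands=[
    {"dx": 0.006, "dy": 0, "dz": 0, "wx": 0, "wy": 0, "wz": 0, "grip": 26},
    {"dx": 0.006, "dy": 0, "dz": 0, "wx": 0, "wy": 0, "wz": 0, "grip": 26},
  ],
)

```text
time_s: 30.62
position: [0.6509, -0.0373, 0.0909]
tcp_rot: [[0.996, -0.0, -0.09], [0.09, -0.0, 0.996], [-0.0, -1.0, -0.0]]
force: [-2.7, -0.7, -1.2]
opening: 0.298
```

>>> drive_tool(
  commands=[
    {"dx": 0.006, "dy": 0, "dz": 0, "wx": 0, "wy": 0, "wz": 0, "grip": 26},
    {"dx": 0.006, "dy": 0, "dz": 0, "wx": 0, "wy": 0, "wz": 0, "grip": 26},
  ],
)

```text
time_s: 30.88
position: [0.6513, -0.0372, 0.0909]
tcp_rot: [[0.996, -0.0, -0.09], [0.09, 0.0, 0.996], [-0.0, -1.0, 0.0]]
force: [-2.1, 0.7, -1.2]
opening: 0.299
```

>>> drive_tool(
  commands=[
    {"dx": 0.006, "dy": 0, "dz": 0, "wx": 0, "wy": 0, "wz": 0, "grip": 26},
    {"dx": 0.006, "dy": 0, "dz": 0, "wx": 0, "wy": 0, "wz": 0, "grip": 26},
  ],
)

```text
time_s: 31.12
position: [0.6516, -0.0372, 0.0908]
tcp_rot: [[0.996, -0.001, -0.09], [0.09, 0.0, 0.996], [-0.001, -1.0, 0.0]]
force: [-2.6, -0.1, -2.6]
opening: 0.301
```

```bash
python3 chk.py c2.png
```

```text
tcp [ 0.6516 -0.0372  0.0908] F [-2.6077 -0.1052 -2.6004] 0.3009264016018165 31.125
pin top z [0.1384 0.1387 0.1389 0.1392 0.1394] foot rel bore -0.04665888044628591 xy [0.6123 0.045 ]
bar n 18 off x 0.027495611986592096 z 0.10010199094571953
```

View pics/c2.png

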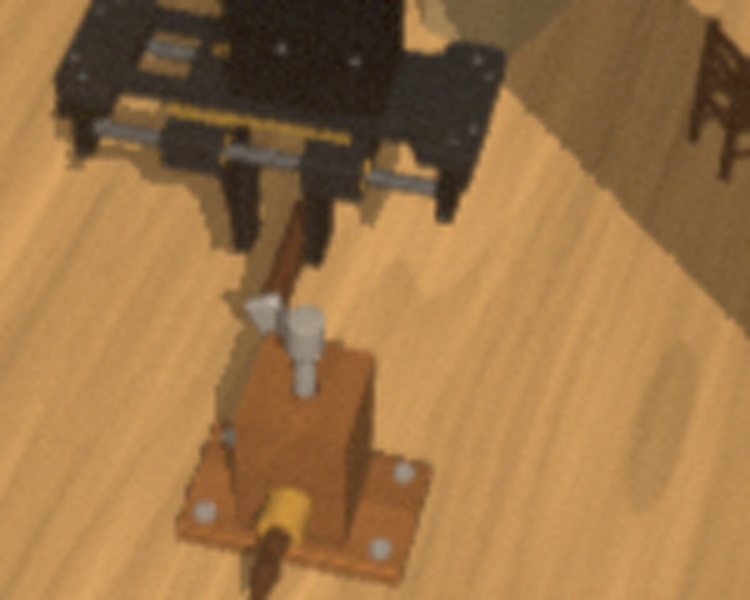

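Picture: the pin is sunk (head at (305,330) in the crop) and the rear finger still pushes the bar. The pin head is starting to shift towards +x.

>>> drive_tool(
  commands=[
    {"dx": 0.006, "dy": 0, "dz": 0, "wx": 0, "wy": 0, "wz": 0, "grip": 26},
    {"dx": 0.006, "dy": 0, "dz": 0, "wx": 0, "wy": 0, "wz": 0, "grip": 26},
  ],
)

```text
time_s: 31.42
position: [0.652, -0.0372, 0.0908]
tcp_rot: [[0.996, -0.001, -0.09], [0.09, -0.0, 0.996], [-0.001, -1.0, 0.0]]
force: [-3.4, -0.5, -2.3]
opening: 0.301
```

>>> drive_tool(
  commands=[
    {"dx": 0.006, "dy": 0, "dz": 0, "wx": 0, "wy": 0, "wz": 0, "grip": 26},
    {"dx": 0.006, "dy": 0, "dz": 0, "wx": 0, "wy": 0, "wz": 0, "grip": 26},
  ],
)

```text
time_s: 31.68
position: [0.6525, -0.0371, 0.0908]
tcp_rot: [[0.996, -0.001, -0.09], [0.09, 0.0, 0.996], [-0.001, -1.0, 0.0]]
force: [-3.5, -0.4, -2.9]
opening: 0.298
```

>>> drive_tool(
  commands=[
    {"dx": 0.006, "dy": 0, "dz": 0, "wx": 0, "wy": 0, "wz": 0, "grip": 26},
    {"dx": 0.006, "dy": 0, "dz": 0, "wx": 0, "wy": 0, "wz": 0, "grip": 26},
  ],
)

```text
time_s: 31.92
position: [0.6529, -0.037, 0.0908]
tcp_rot: [[0.996, -0.001, -0.09], [0.09, 0.0, 0.996], [-0.001, -1.0, 0.0]]
force: [-3.3, 0.1, -2.7]
opening: 0.297
```

Resistance has risen from about 2.5 N to 4.5 N and motion is lagging, so I stop. I ease the crank back ~4 mm into the middle of the play, free the fingers and rise.

>>> drive_tool(
  commands=[
    {"dx": -0.15, "dy": 0, "dz": 0, "wx": 0, "wy": 0, "wz": 0, "grip": 26},
    {"dx": -0.14, "dy": 0, "dz": 0, "wx": 0, "wy": 0, "wz": 0, "grip": 26},
    {"dx": -0.04, "dy": 0, "dz": 0, "wx": 0, "wy": 0, "wz": 0, "grip": 26},
    {"dx": -0.04, "dy": 0, "dz": 0, "wx": 0, "wy": 0, "wz": 0, "grip": 26},
    {"dx": -0.04, "dy": 0, "dz": 0, "wx": 0, "wy": 0, "wz": 0, "grip": 26},
    {"dx": 0, "dy": 0, "dz": 0, "wx": 0, "wy": 0, "wz": 0, "grip": 26},
  ],
)

```text
time_s: 32.67
position: [0.6394, -0.0388, 0.0922]
tcp_rot: [[0.996, 0.006, -0.09], [0.09, -0.001, 0.996], [0.006, -1.0, -0.001]]
force: [4.5, 1.8, 2.4]
opening: 0.297
```

>>> drive_tool(
  commands=[
    {"dx": 0.15, "dy": 0, "dz": 0, "wx": 0, "wy": 0, "wz": 0, "grip": 26},
    {"dx": 0, "dy": 0, "dz": 0, "wx": 0, "wy": 0, "wz": 0, "grip": 26},
    {"dx": 0, "dy": -0.6, "dz": 0, "wx": 0, "wy": 0, "wz": 0, "grip": 26},
    {"dx": 0, "dy": -0.8, "dz": 0, "wx": 0, "wy": 0, "wz": 0, "grip": 26},
    {"dx": 0, "dy": -0.6, "dz": 0, "wx": 0, "wy": 0, "wz": 0, "grip": 0},
    {"dx": 0, "dy": 0, "dz": 0, "wx": 0, "wy": 0, "wz": 0, "grip": 0},
    {"dx": 0, "dy": 0, "dz": 0, "wx": 0, "wy": 0, "wz": 0, "grip": 0},
  ],
)

```text
time_s: 33.55
position: [0.6415, -0.0379, 0.1694]
tcp_rot: [[0.996, -0.003, -0.09], [0.09, 0.001, 0.996], [-0.003, -1.0, 0.001]]
force: [0.2, -0.1, -0.5]
opening: 0.051
```

```bash
python3 chk.py
```

```text
tcp [ 0.6415 -0.0379  0.1694] F [ 0.213  -0.1443 -0.5053] 0.050548686025372304 33.55
pin top z [0.1376 0.1381 0.1382 0.1384 0.1388] foot rel bore -0.04660460902445507 xy [0.6097 0.0447]
bar n 32 off x 0.023991689251078058 z 0.10021200492438004
```

>>> drive_tool(
  commands=[
    {"dx": -0.19, "dy": 0, "dz": 0.704, "wx": 0, "wy": 0, "wz": 0, "grip": 0},
    {"dx": -0.19, "dy": 0, "dz": 0.704, "wx": 0, "wy": 0, "wz": 0, "grip": 0},
    {"dx": -0.19, "dy": 0, "dz": 0.704, "wx": 0, "wy": 0, "wz": 0, "grip": 0},
    {"dx": 0, "dy": 0, "dz": 0, "wx": 0, "wy": 0, "wz": 0, "grip": 0},
    {"dx": 0, "dy": 0, "dz": 0, "wx": 0, "wy": 0, "wz": 0, "grip": 0},
  ],
)

```text
time_s: 34.22
position: [0.6125, 0.0436, 0.1701]
tcp_rot: [[0.996, -0.001, -0.091], [0.091, -0.0, 0.996], [-0.001, -1.0, -0.0]]
force: [-0.0, 0.1, 0.4]
opening: 0.005
```

>>> drive_tool(
  commands=[
    {"dx": -0.03, "dy": 0.3, "dz": 0.01, "wx": 0, "wy": 0, "wz": 0, "grip": 0},
    {"dx": 0, "dy": 0.3, "dz": 0, "wx": 0, "wy": 0, "wz": 0, "grip": 0},
    {"dx": 0, "dy": 0.1, "dz": 0, "wx": 0, "wy": 0, "wz": 0, "grip": 0},
    {"dx": 0, "dy": 0.06, "dz": 0, "wx": 0, "wy": 0, "wz": 0, "grip": 0},
    {"dx": 0, "dy": 0.05, "dz": 0, "wx": 0, "wy": 0, "wz": 0, "grip": 0},
    {"dx": 0, "dy": 0.05, "dz": 0, "wx": 0, "wy": 0, "wz": 0, "grip": 0},
    {"dx": 0, "dy": 0.05, "dz": 0, "wx": 0, "wy": 0, "wz": 0, "grip": 0},
  ],
)

```text
time_s: 35.1
position: [0.6117, 0.0444, 0.1349]
tcp_rot: [[0.996, 0.001, -0.09], [0.09, -0.0, 0.996], [0.001, -1.0, -0.0]]
force: [-0.5, 0.7, 3.5]
opening: 0.008
```

```bash
python3 chk.py
```

```text
tcp [0.6117 0.0444 0.1349] F [-0.5287  0.7431  3.514 ] 0.008374445853177141 35.1
pin top z [0.1635 0.1639 0.164  0.1641 0.1648] foot rel bore -0.020602987321954286 xy [0.6086 0.0549]
```

Contact at TCP z 0.135 with 3.5 N, so pressing continues slowly.

>>> drive_tool(
  commands=[
    {"dx": 0, "dy": 0.025, "dz": 0, "wx": 0, "wy": 0, "wz": 0, "grip": 0},
    {"dx": 0, "dy": 0.025, "dz": 0, "wx": 0, "wy": 0, "wz": 0, "grip": 0},
    {"dx": 0, "dy": 0.025, "dz": 0, "wx": 0, "wy": 0, "wz": 0, "grip": 0},
    {"dx": 0, "dy": 0.025, "dz": 0, "wx": 0, "wy": 0, "wz": 0, "grip": 0},
  ],
)

```text
time_s: 35.65
position: [0.6119, 0.0443, 0.1309]
tcp_rot: [[0.996, 0.001, -0.09], [0.09, -0.0, 0.996], [0.001, -1.0, -0.0]]
force: [0.4, -0.2, 4.4]
opening: 0.005
```

>>> drive_tool(
  commands=[
    {"dx": 0, "dy": 0.025, "dz": 0, "wx": 0, "wy": 0, "wz": 0, "grip": 0},
    {"dx": 0, "dy": 0.025, "dz": 0, "wx": 0, "wy": 0, "wz": 0, "grip": 0},
    {"dx": 0, "dy": 0.025, "dz": 0, "wx": 0, "wy": 0, "wz": 0, "grip": 0},
  ],
)

```text
time_s: 36.02
position: [0.6116, 0.0443, 0.1276]
tcp_rot: [[0.996, 0.001, -0.09], [0.09, -0.0, 0.996], [0.001, -1.0, -0.0]]
force: [0.9, -0.6, 5.7]
opening: 0.005
```

Moving steadily at about 5 N.

>>> drive_tool(
  commands=[
    {"dx": 0, "dy": 0.03, "dz": 0, "wx": 0, "wy": 0, "wz": 0, "grip": 0},
    {"dx": 0, "dy": 0.03, "dz": 0, "wx": 0, "wy": 0, "wz": 0, "grip": 0},
    {"dx": 0, "dy": 0.03, "dz": 0, "wx": 0, "wy": 0, "wz": 0, "grip": 0},
    {"dx": 0, "dy": 0.03, "dz": 0, "wx": 0, "wy": 0, "wz": 0, "grip": 0},
    {"dx": 0, "dy": 0.03, "dz": 0, "wx": 0, "wy": 0, "wz": 0, "grip": 0},
  ],
)

```text
time_s: 36.65
position: [0.6126, 0.0443, 0.1224]
tcp_rot: [[0.996, 0.003, -0.09], [0.09, -0.0, 0.996], [0.003, -1.0, -0.0]]
force: [1.8, -0.3, 8.5]
opening: 0.003
```

>>> drive_tool(
  commands=[
    {"dx": 0, "dy": 0.03, "dz": 0, "wx": 0, "wy": 0, "wz": 0, "grip": 0},
    {"dx": 0, "dy": 0.03, "dz": 0, "wx": 0, "wy": 0, "wz": 0, "grip": 0},
    {"dx": 0, "dy": 0.03, "dz": 0, "wx": 0, "wy": 0, "wz": 0, "grip": 0},
    {"dx": 0, "dy": 0.03, "dz": 0, "wx": 0, "wy": 0, "wz": 0, "grip": 0},
    {"dx": 0, "dy": 0.03, "dz": 0, "wx": 0, "wy": 0, "wz": 0, "grip": 0},
  ],
)

```text
time_s: 37.28
position: [0.613, 0.0442, 0.1167]
tcp_rot: [[0.996, 0.004, -0.09], [0.09, -0.0, 0.996], [0.004, -1.0, -0.001]]
force: [1.5, 0.5, 8.3]
opening: 0.001
```

>>> drive_tool(
  commands=[
    {"dx": 0, "dy": 0.025, "dz": 0, "wx": 0, "wy": 0, "wz": 0, "grip": 0},
    {"dx": 0, "dy": 0.025, "dz": 0, "wx": 0, "wy": 0, "wz": 0, "grip": 0},
    {"dx": 0, "dy": 0.025, "dz": 0, "wx": 0, "wy": 0, "wz": 0, "grip": 0},
    {"dx": 0, "dy": 0.025, "dz": 0, "wx": 0, "wy": 0, "wz": 0, "grip": 0},
    {"dx": 0, "dy": 0.025, "dz": 0, "wx": 0, "wy": 0, "wz": 0, "grip": 0},
  ],
)

```text
time_s: 37.9
position: [0.6129, 0.0442, 0.1115]
tcp_rot: [[0.996, 0.004, -0.09], [0.09, -0.0, 0.996], [0.004, -1.0, -0.001]]
force: [1.5, 0.1, 6.8]
opening: 0.009
```

>>> drive_tool(
  commands=[
    {"dx": 0, "dy": 0.025, "dz": 0, "wx": 0, "wy": 0, "wz": 0, "grip": 0},
    {"dx": 0, "dy": 0.025, "dz": 0, "wx": 0, "wy": 0, "wz": 0, "grip": 0},
  ],
)

```text
time_s: 38.15
position: [0.6127, 0.0443, 0.1098]
tcp_rot: [[0.996, 0.003, -0.09], [0.09, -0.0, 0.996], [0.003, -1.0, -0.0]]
force: [-0.4, -0.2, 13.5]
opening: 0.0
```

>>> drive_tool(
  commands=[
    {"dx": 0, "dy": 0.015, "dz": 0, "wx": 0, "wy": 0, "wz": 0, "grip": 0},
    {"dx": 0, "dy": 0.01, "dz": 0, "wx": 0, "wy": 0, "wz": 0, "grip": 0},
  ],
)

```text
time_s: 38.4
position: [0.6128, 0.0443, 0.1097]
tcp_rot: [[0.996, 0.004, -0.09], [0.09, -0.0, 0.996], [0.004, -1.0, -0.001]]
force: [-0.3, -0.7, 16.4]
opening: 0.004
```

The pin has stopped firmly at TCP 0.1097, so it should be seated. Lifting off to check.

>>> drive_tool(
  commands=[
    {"dx": 0, "dy": -0.2, "dz": 0, "wx": 0, "wy": 0, "wz": 0, "grip": 0},
    {"dx": 0, "dy": -0.8, "dz": 0, "wx": 0, "wy": 0, "wz": 0, "grip": 0},
    {"dx": 0, "dy": -0.9, "dz": -0.9, "wx": 0, "wy": 0, "wz": 0, "grip": 0},
    {"dx": 0, "dy": -0.9, "dz": -0.9, "wx": 0, "wy": 0, "wz": 0, "grip": 0},
    {"dx": 0, "dy": 0, "dz": -0.9, "wx": 0, "wy": 0, "wz": 0, "grip": 0},
    {"dx": 0, "dy": 0, "dz": 0, "wx": 0, "wy": 0, "wz": 0, "grip": 0},
    {"dx": 0, "dy": 0, "dz": 0, "wx": 0, "wy": 0, "wz": 0, "grip": 0},
  ],
)

```text
time_s: 39.28
position: [0.6197, -0.0625, 0.2182]
tcp_rot: [[0.996, -0.004, -0.09], [0.09, 0.002, 0.996], [-0.003, -1.0, 0.002]]
force: [0.5, -0.2, -1.3]
opening: 0.007
```

```bash
python3 chk.py final.png
```

```text
tcp [ 0.6197 -0.0625  0.2182] F [ 0.4543 -0.2011 -1.2781] 0.00688613611842997 39.275
pin top z [0.1127 0.1128 0.1129 0.1131 0.114 ] foot rel bore -0.0715301545930214 xy [0.6122 0.045 ]
bar n 34 off x 0.02392174576006132 z 0.10088170480132971
```

View pics/final.png

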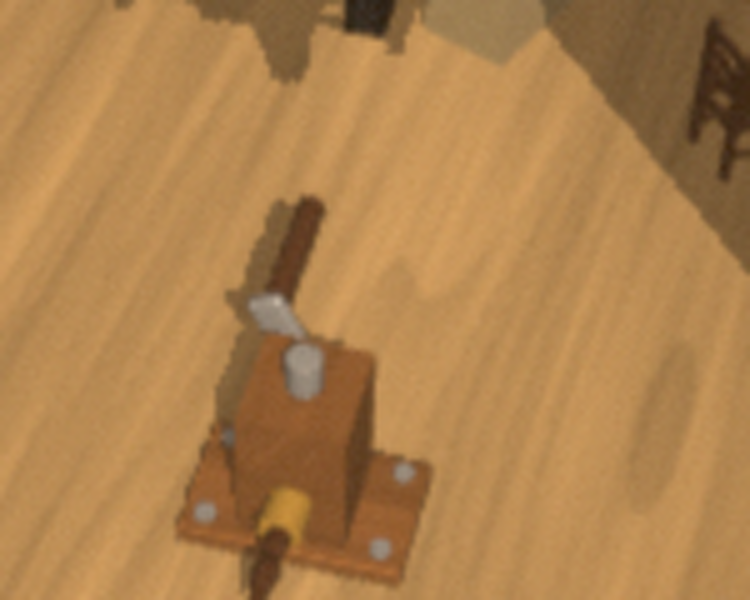

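Final view: the head sits flat on the block at (304,370), the crank is locked past upright, and the robot is clear.

```bash
python3 -c "
from rig import workorder
print(workorder.hand_in())"
```

```text
the job is handed in; nothing more can be done
None
```

The jig is locked and the job is handed in at about 39 s of the allowed 72 s; no verdict was reported.

**What I did:** I took the small grey pin from the rack and stood it in the bore, where its foot measured 32 mm below the mouth. I pushed the crank slowly away from the robot until the pin dropped to about -46.6 mm. After pressing, the foot measured about -71.5 mm, the head sits on the block and the robot is clear of everything.

**Last checks:**
- **Seating:** the pin stopped moving as the pressing force rose from 7 to 16 N, so I took it as seated. Its measured depth is within about 0.5 mm of fully home.
- **Crank stop:** this was a mild rise from about 2.5 to 4.5 N, not a sharp wall. By then the drop was already confirmed in the depth image, so I stopped there. I then eased the crank back about 4 mm into its play before pressing.
- **Fingertips:** they sit about 4 mm behind the reported TCP, not 22 mm ahead as the interface text says. My first crank push passed over the bar without touching it, and I repeated it lower.
- **Bystanders:** I did not re-measure the wardrobe, chair, square and tin at the end. The arm did not come near any of them.

I viewed 10 pictures in all.

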